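# Uncap the spray bottle and bring it to the front of the carousel

## Task

Get the screen cleaner ready on the display bench: lift the loose cap off the tall spray bottle on the bottle carousel and set it, open end down, all the way into the round pocket of the white foam block, and let go of it. Then turn the carousel until that bottle stands right over the steel pointer that sticks out of the carousel's foot, and finish while still gripping or pressing the carousel (bottle or tray) with the fingers, so that it is held still there: do not let go at the end. Leave the small loose things on the bench where they are.

Things in the scene. Friction and masses are not known exactly. Their poses are not given: they have to be found in the camera images.
- foot: Fixed round grey foot of the carousel, 176 mm across, origin at the centre of its underside on the bench, on the carousel's vertical turning axis. Its front is its own -x, roughly towards the robot: a flat steel pointer 20 mm wide sticks out there below the tray to 145 mm from the axis, ending in a tab 23 mm high.
- front (a point): Point fixed to the foot, 68 mm from the turning axis straight towards the pointer (in the foot's -x), 30 mm above the bench at the height of the tray's floor: the bottle's axis must come over this point.
- carousel: White turning tray 200 mm across, floor 30 mm above the bench, origin on the turning axis 20 mm up. Turns freely either way (drag 0.04 N m), stays where left. Six bottles are clipped fast on it, 60 deg apart, axes 68 mm from the turning axis, the tall spray bottle in its own -x. The others, 36 to 42 mm across, reach at most 110 mm above the bench, the centre knob 94 mm.
- sprayer (a point): Top centre of the spray bottle's head, on the bottle's axis, 172 mm above the bench. The head is a rigid upright cylinder, 16 mm diameter, 137 to 172 mm above the bench; below it a collar 33 mm wide (125 to 137 mm), then the body, 40 mm wide. Gripped and moved round the axis it turns the carousel; let the hand turn with it, as the round head may work out of the fingers.
- cap: Loose white round cap, 33 mm diameter, 50 mm tall, 27 mm bore open at the bottom, 46 mm deep, about 20 g. Origin at the centre of its open underside, z up to its closed top. It starts over the spray head, resting on the collar, underside 137 mm and top 187 mm above the bench; it lifts straight off, free after 36 mm.
- holder: Fixed white foam block 100 x 140 x 30 mm (x, y, z), origin at the centre of its underside. A round pocket is centred at its own y = -35 mm; in its other half two slots hold small green glass panels (along x, at y = +30 and +50 mm) that stand 7 mm above its top. It may be on either side, with the carousel on the other.
- pocket (a point): Centre of the floor of the round pocket, 10 mm above the bench; the pocket is 40 mm in diameter and 20 mm deep, so the seated cap stands 30 mm above the block's top.
- display: Bystander: small loose display board 40 x 70 x 7 mm lying flat. Origin at the centre of its underside.
- tape_roll: Bystander: loose roll of tape lying flat, 60 mm across, 18 mm high. Origin at the centre of its underside.
- screw_dish: Bystander: small loose aluminium dish, 60 mm across, 22 mm high. Origin at the centre of its underside.
- eraser: Bystander: loose dark rubber block 50 x 22 x 14 mm. Origin at the centre of its underside.
- tweezers: Bystander: loose steel tweezers 130 mm long, 7 mm high, lying flat.
Mind the look-alikes: they are no part of the job. There is more than one size of the foot; the one meant has the size given above. Several things look just like the holder: the one meant starts farthest to the robot's left.

How it is judged:
By the outcome, as a careful person would: the job done as asked, in the order asked, and still so for the second after the job is handed in, while the arm keeps its last pose, push and grip.
It also fails if it takes over 56 s, if anything falls off the work surface, if the arm or the gripper's body presses on something with over 40 N, if the wrist force passes 120 N, or if a joint passes its speed limit or range.

## Robot

A 7-joint arm with a two-finger parallel gripper is mounted at the origin on the work surface. World frame = base frame: x ahead of the robot, y to its left, z up, the work surface at z = 0. Lengths are in mm, angles in rad, forces in N, time in s.
With the tool pointing down it reaches from about 425 to 825 mm from the base axis. Payload 3.6 kg.
Tool frame: the origin (TCP) lies at the very end of the fingers, on their centre line; the grasp point (between the pads) lies 19 mm behind it; x points along the fingers, z is the direction in which the jaws open and shut, and the axes are right-handed (so a half turn about x gives the same grasp; the last joint's range is limited). The gripper opens to 85 mm and grips with 20 to 120 N. Pads are 22 mm wide; open, the fingers measure 114 mm over their backs; the gripper's body (76 mm by 85 mm) begins 54 mm behind the grasp point. The pads swing forward as they close: fully open they stand 13 mm farther back than shut.
Start: joints at [1.204, 0.615, -0.013, 1.423, 0.008, 1.103, -0.04], TCP at [216.654, -612.8, 231.297] pointing down, gripper open.
Joint ranges: [-3.12, 3.12], [-0.3, 2.06], [-1.34, 1.32], [0.26, 2.42], [-1.36, 4.5], [0.01, 1.98], [-2.84, 2.84]. Speed limits (rad/s): [2.79, 2.79, 3.14, 3.14, 3.14, 3.14, 3.14].

## Interface

Orientations are given as a unit quaternion [w, x, y, z].
In Python, from plant import sensors, optics, order gives the robot as it stands. The module is installed in compiled form; this text tells all that it offers.
- The arm moves only by the tool carry_out, never from a script. Its argument "increments" is a list of rows, each an object of numbers: "x", "y", "z": the shift along the world's x, y, z in units of 60 mm (1.0 is 60 mm); "ax", "ay", "az": the turn, a rotation vector about the world's x, y, z in units of 10 degrees (1.0 is 10 degrees); "hand": the finger opening in mm, from 0 to 85.4. In form: [{"x": .., "y": .., "z": .., "ax": .., "ay": .., "az": .., "hand": ..}, ...]. A call has 1 to 20 rows; each row is the pose to reach, as a shift and turn from the pose measured when the call began; what a row does not reach only later rows make up. A row lasts 1/8 s, in which the tool goes at most 62.5 mm and 10.7 degrees, less where a joint would pass 70% of its speed; a pose out of reach is approached as far as the arm can. A call with a gripper value outside its range is refused whole. The fingers move at their own pace and stop on an object; "force" is the grip in N (left out, the last holds). Time passes only in rows, so rows that repeat a pose let the fingers close. It gives the time, the measured TCP pose, the force and the opening at its end, in the units of the state.
- sensors.observe(): the state, without advancing time (a new reading comes with each control period).
- optics.get_image(name): name is "scene" or "top"; returns a dict with "image" (480x640x3 uint8, red, green, blue), "depth" (480x640 float32, mm along the optical axis (not along the pixel's ray), 0 where there is no reading), "fx", "fy", "cx", "cy" (pixels), "k1" (the pictures are not rectified: a ray, as slopes to the right and down, at radius r is drawn at 1 + k1 r^2 times it, then the intrinsics apply), "cam_to_world" (4x4, takes a point from camera to world coordinates). Camera axes: x right, y up, looking along -z (the intrinsics and any distortion apply to the point x, -y, -z); pixel columns grow to the right and rows downward; lengths in mm; the calibration is good to about 2 mm. A picture is of the moment at which its call begins.
- order.close_job(): hands the job in, once; it reports no verdict.
The state is a dict: "clock": time; "joints": joint angles; "qvel": joint speeds; "joint_torque": joint torques, N m; "ee_pos": TCP position; "tcp_rot": TCP orientation; "contact_force": force on the tool from outside, world axes, zero at the start; "torque": the same for the moment, N m; "finger_gap": finger opening in mm.
Only numpy, scipy, OpenCV 4.12 (cv2) and the standard library are available. Lean on these libraries where they do the work, as an engineer would, in place of code of your own. Each camera call takes 0.05 s, during which the arm holds its last target.

## Working session

There is one attempt and no reset: what is moved stays moved. The work goes in short steps, Python scripts to look and compute and a tool call to move; the robot and the scene stay as the last step left them, time stands still between calls to the robot, and variables do not carry over. Pictures are saved under pics/ and viewed, and the job is handed in when it is done.

Besides the shell and the picture viewer there is one more tool, called after "Call:" by a JSON object that holds its "method" and its "body". carry_out: Moves the arm, as the interface text tells. Its arguments: {"type":"object","properties":{"increments":{"type":"array"},"force":{"type":"number"}},"required":["increments"]}

```bash
mkdir -p pics; cat > h.py <<'E'
import numpy as np,cv2
from plant import sensors,optics,order
def grab(n,tag):
    d=optics.get_image(n); cv2.imwrite(f'pics/{tag}.png',cv2.cvtColor(d['image'],cv2.COLOR_RGB2BGR)); np.savez(f'{tag}.npz',**d); return d
def load(tag): return dict(np.load(f'{tag}.npz'))
def slopes(d,uv):
    uv=np.atleast_2d(np.array(uv,float)); x=(uv[:,0]-d['cx'])/d['fx']; y=(uv[:,1]-d['cy'])/d['fy']
    k=float(d['k1']); a,b=x.copy(),y.copy()
    for _ in range(30):
        r=a*a+b*b; a=x/(1+k*r); b=y/(1+k*r)
    return a,b
def plane(d,uv,z):
    a,b=slopes(d,uv); M=np.array(d['cam_to_world']); o=M[:3,3]
    D=np.c_[a,-b,-np.ones_like(a)]@M[:3,:3].T
    return o+D*((z-o[2])/D[:,2])[:,None]
def cloud(d):
    v,u=np.mgrid[0:480,0:640]; a,b=slopes(d,np.c_[u.ravel(),v.ravel()]); z=d['depth'].ravel()
    P=np.c_[a*z,-b*z,-z]@np.array(d['cam_to_world'])[:3,:3].T+np.array(d['cam_to_world'])[:3,3]
    P[z<=0]=np.nan
    return P.reshape(480,640,3)
E
python3 - <<'E'
from h import *
for n in('scene','top'):
    d=grab(n,n+'0'); print(n,d['fx'],d['cx'],d['cy'],d['k1'],np.round(d['cam_to_world'],3).tolist())
print(sensors.observe())
E
```

```text
scene 435.978610046566 319.54180238884277 238.63231849964853 0.027196785366248324 [[0.5, -0.564, 0.657, 1060.031], [0.866, 0.337, -0.369, -321.484], [-0.013, 0.754, 0.657, 683.488], [0.0, 0.0, 0.0, 1.0]]
top 604.271911745269 317.3036505705295 243.08502630549538 0.05280223121545175 [[0.022, 0.985, -0.173, 265.536], [-1.0, 0.022, 0.0, 32.255], [0.004, 0.173, 0.985, 1309.63], [0.0, 0.0, 0.0, 1.0]]
{'clock': 0.1, 'joints': array([ 1.20449552,  0.61585344, -0.01262528,  1.42475719,  0.00813779,
        1.10339639, -0.04038873]), 'qvel': array([-1.14266532e-03, -3.02620472e-03,  4.92741315e-04, -5.24684646e-03,
       -5.58032138e-05,  3.81826968e-04,  2.86850394e-04]), 'joint_torque': array([ 1.20104291e-03, -4.70385110e+01,  2.60210540e-01, -1.71571559e+01,
        1.01250596e-02,  5.81765504e-03, -2.21657905e-05]), 'ee_pos': array([ 216.41883101, -612.17731789,  230.22774312]), 'tcp_rot': array([ 0.57666903,  0.40869456,  0.57805724, -0.40776391]), 'contact_force': array([-0.14513843,  0.62804921, -0.49165961]), 'torque': array([0.02844879, 0.00972572, 0.02195372]), 'finger_gap': 85.37146997849152}
```

View pics/scene0.png

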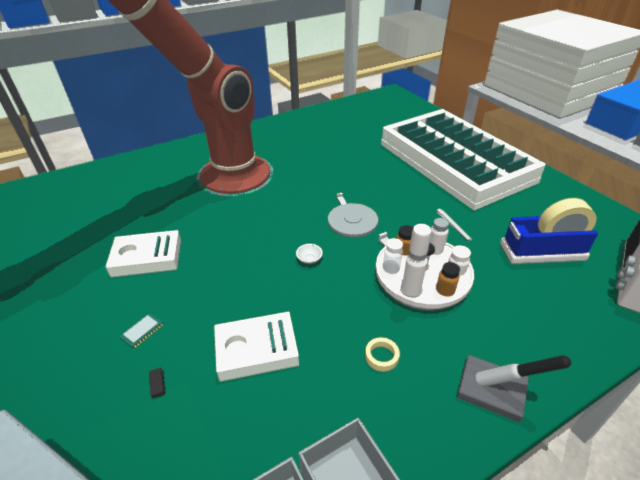

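View pics/top0.png

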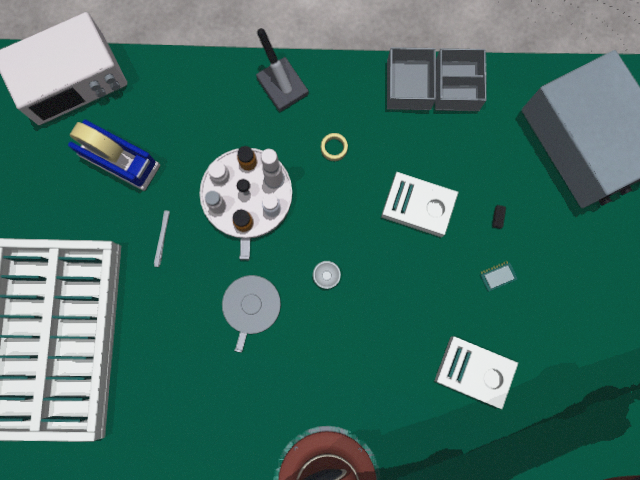

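The top view shows the tall capped bottle at about (270,158), the carousel at (246,193) with its pointer at (245,250), and a bare foot look-alike at (251,304). The two foam blocks are at (420,205) and (478,372). The image's left is +y, so the first block is the one meant.

```bash
python3 - <<'E'
from h import *
d=load('top0'); im=d['image']; P=cloud(d)
for n,s in(('scene0',load('scene0')),('top0',d)):
    C=cloud(s); m=(C[...,2]>178)&(C[...,2]<196)&(C[...,0]>400)&(C[...,0]<900)&(abs(C[...,1])<400)
    k,l,st,ce=cv2.connectedComponentsWithStats(m.astype(np.uint8))
    for i in range(1,k):
        if st[i,4]>15: 
            q=C[l==i]; print(n,'captop',ce[i],st[i,4],q.mean(0),q.min(0),q.max(0), plane(s,ce[i],187))
# blocks
hs=cv2.cvtColor(im,cv2.COLOR_RGB2HSV)
m=((P[...,2]>24)&(P[...,2]<36)&(hs[...,1]<60)&(hs[...,2]>150)).astype(np.uint8)
m[:, :350]=0; 
k,l,st,ce=cv2.connectedComponentsWithStats(m)
for i in range(1,k):
    if st[i,4]>800:
        c=max(cv2.findContours((l==i).astype(np.uint8),cv2.RETR_EXTERNAL,cv2.CHAIN_APPROX_NONE)[0],key=cv2.contourArea)
        w=plane(d,c[:,0,:],30)[:,:2].astype(np.float32); print('block',ce[i],cv2.minAreaRect(w),cv2.boxPoints(cv2.minAreaRect(w)).tolist())
# tray : world z=~38 rim
m=((P[...,2]>22)&(P[...,0]>450)).astype(np.uint8); m[:,300:]=0;m[:,:195]=0;m[:140]=0
c=max(cv2.findContours(m,cv2.RETR_EXTERNAL,cv2.CHAIN_APPROX_NONE)[0],key=cv2.contourArea)
w=plane(d,c[:,0,:],35)[:,:2].astype(np.float32); print('tray',cv2.minEnclosingCircle(w),cv2.fitEllipse(w))
for uv in [(246,193),(245,240),(245,247),(245,255),(251,304),(220,210),(285,200)]:
    print(uv,P[uv[1],uv[0]].round(1))
cv2.imwrite('pics/z1.png',cv2.resize(cv2.cvtColor(im[130:280,180:310],cv2.COLOR_RGB2BGR),None,fx=4,fy=4,interpolation=cv2.INTER_CUBIC))
cv2.imwrite('pics/z2.png',cv2.resize(cv2.cvtColor(im[160:250,370:530],cv2.COLOR_RGB2BGR),None,fx=5,fy=5,interpolation=cv2.INTER_CUBIC))
s=load('scene0')['image']
cv2.imwrite('pics/z3.png',cv2.resize(cv2.cvtColor(s[180:320,360:490],cv2.COLOR_RGB2BGR),None,fx=4,fy=4,interpolation=cv2.INTER_CUBIC))
E
```

```text
scene0 captop [421.30092593 230.71296296] 216 [635.15247852 123.91372641 184.76631325] [617.23725019 109.85416416 178.11158129] [649.13475217 141.16868587 188.08393892] [[637.11411001 121.89025671 187.        ]]
top0 captop [268.91780822 156.29680365] 219 [631.23404148 129.0985089  186.07765636] [616.19703406 113.66080621 178.68422764] [647.54230514 145.09314797 191.80479495] [[630.93032677 129.02237226 187.        ]]
block [420.54616725 202.87238676] ((585.2218017578125, -189.31382751464844), (140.1294708251953, 101.14059448242188), 72.30328369140625) [[515.7463989257812, -240.69073486328125], [612.1008911132812, -271.435302734375], [654.6972045898438, -137.93692016601562], [558.3427124023438, -107.19235229492188]]
block [477.65099926 372.21132494] ((228.5028076171875, -303.2919921875), (140.28866577148438, 101.05961608886719), 68.82199096679688) [[156.04483032226562, -350.4442138671875], [250.27914428710938, -386.95367431640625], [300.9607849121094, -256.1397705078125], [206.72647094726562, -219.63031005859375]]
tray ((603.4614868164062, 185.6764373779297), 106.42567443847656) ((599.9057006835938, 188.2958984375), (196.80287170410156, 204.42071533203125), 82.27119445800781)
(246, 193) [592.8 187.2  48.9]
(245, 240) [497.1 189.6  10.6]
(245, 247) [481.8 189.1   9.6]
(245, 255) [464.4 188.5   8. ]
(251, 304) [358.1 170.5  13.4]
(220, 210) [551.4 239.   60.6]
(285, 200) [583.1 103.9  34. ]
```

View pics/z1.png

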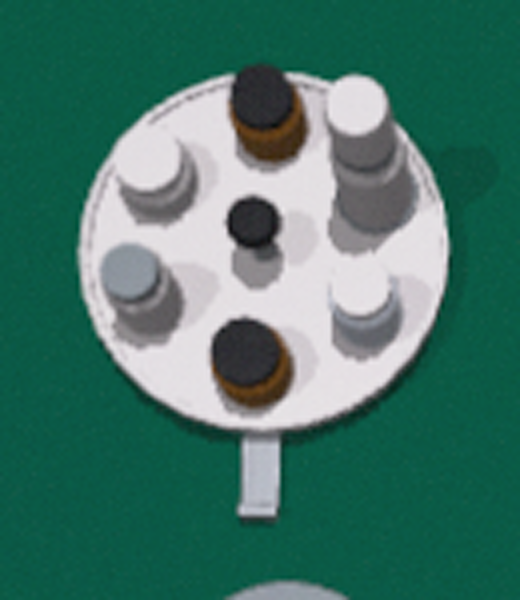

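View pics/z2.png

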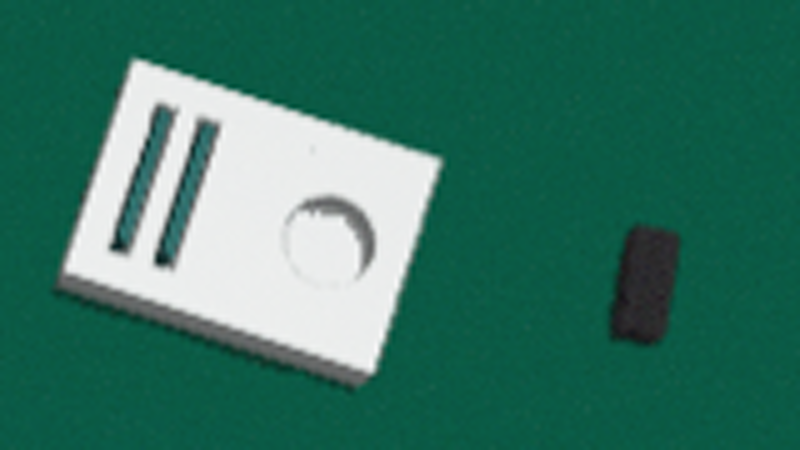

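View pics/z3.png

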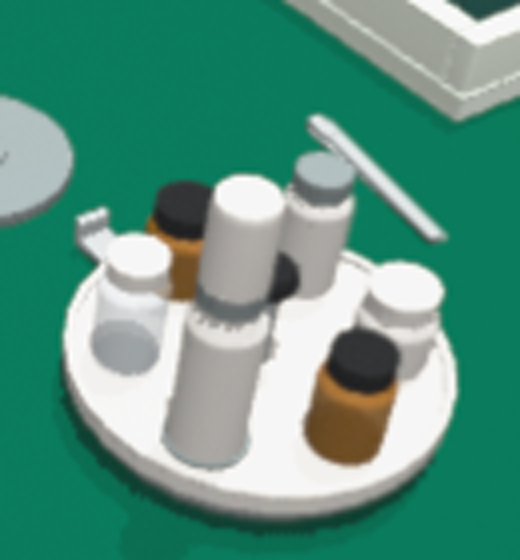

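```bash
python3 - <<'E'
from h import *
T=load('top0');S=load('scene0')
z1=lambda u,v:(u/4+180-.375,v/4+130-.375); z3=lambda u,v:(u/4+360-.375,v/4+180-.375); z2=lambda u,v:(u/5+370-.4,v/5+160-.4)
print('cap T',plane(T,z1(358,105),187),'S',plane(S,z3(248,198),187))
print('knob T',plane(T,z1(252,222),94))
print('pocket T',plane(T,z2(329,242),30))
print('pointer T tab top',plane(T,[z1(239,515),z1(276,516)],23), 'strip',plane(T,[z1(247,436),z1(281,436),z1(246,500),z1(278,500)],8))
# tray white rim fit for several z
g=T['image'].astype(int); m=((g[...,1]-0.0>130)&(abs(g[...,0]-g[...,1])<40)).astype(np.uint8); m[:,300:]=0;m[:,:195]=0;m[:143]=0;m[240:]=0
c=max(cv2.findContours(m,cv2.RETR_EXTERNAL,cv2.CHAIN_APPROX_NONE)[0],key=cv2.contourArea)
h=cv2.convexHull(c)[:,0,:]
for z in (30,35,40):
    w=plane(T,h,z)[:,:2].astype(np.float32); print(z,cv2.fitEllipse(w))
    A=np.c_[w,np.ones(len(w))]; 
    c0=np.array([599,188,100.])
    from scipy.optimize import least_squares
    r=least_squares(lambda p:np.hypot(w[:,0]-p[0],w[:,1]-p[1])-p[2],c0,loss='soft_l1'); print(r.x, np.abs(r.fun).max())
# scene pocket/block
P=cloud(S); hs=cv2.cvtColor(S['image'],cv2.COLOR_RGB2HSV)
m=((P[...,2]>20)&(P[...,2]<40)&(hs[...,1]<60)&(hs[...,2]>190)).astype(np.uint8);m[:300]=0;m[:,320:]=0;m[400:]=0
c=max(cv2.findContours(m,cv2.RETR_EXTERNAL,cv2.CHAIN_APPROX_NONE)[0],key=cv2.contourArea)
print('S block',cv2.minAreaRect(plane(S,c[:,0,:],30)[:,:2].astype(np.float32)))
cv2.imwrite('pics/z4.png',cv2.resize(cv2.cvtColor(S['image'][300:390,205:310],cv2.COLOR_RGB2BGR),None,fx=6,fy=6,interpolation=cv2.INTER_CUBIC))
E
```

```text
cap T [[631.78664977 128.65202085 187.        ]] S [[634.0236295  125.21105586 187.        ]]
knob T [[597.71558818 189.3113284   94.        ]]
pocket T [[ 573.57937376 -222.65171751   30.        ]]
pointer T tab top [[454.54623927 198.47479998  23.        ]
 [454.44663149 178.61537873  23.        ]] strip [[500.47264776 197.9895961    8.        ]
 [500.89753022 179.44047567   8.        ]
 [465.07905132 196.981002     8.        ]
 [465.46920235 179.60447195   8.        ]]
30 ((602.3746948242188, 190.0127716064453), (200.0838165283203, 206.44027709960938), 59.66276168823242)
[601.01768506 190.69440381 100.76327613] 11.21347029480782
35 ((601.0585327148438, 189.39634704589844), (199.302001953125, 205.63363647460938), 59.662750244140625)
[599.70731953 190.07498737 100.36986357] 11.168739581021015
40 ((599.7423706054688, 188.77992248535156), (198.5202178955078, 204.8269805908203), 59.66276168823242)
[598.39694612 189.45557185  99.97645189] 11.124061274327858
S block ((587.3814697265625, -192.91412353515625), (139.31686401367188, 103.02545166015625), 72.46916198730469)
```

View pics/z4.png

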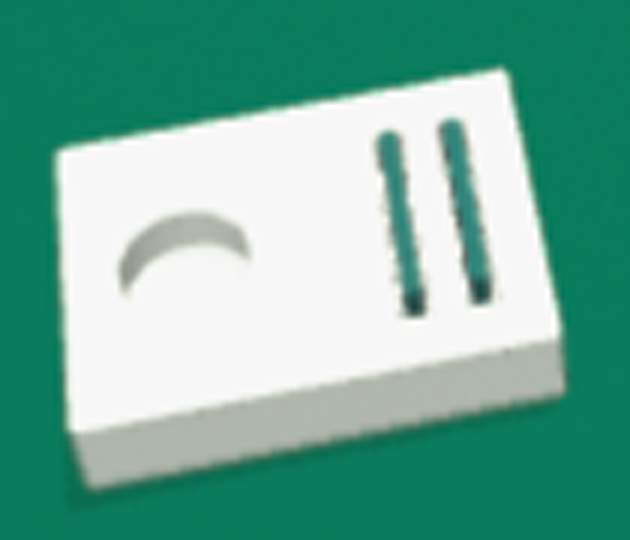

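Measured from the two views, which differ by about (2, -3.5) mm; I use the mean of both:

| Thing | x, y (mm) |
|---|---|
| Cap | (633, 127) |
| Pocket | (575, -224.5) |
| Turning axis | (599.5, 188) |
| Pointer direction | about 180° |

The cap lies about 69 mm from the axis, where 68 mm is given. The block measures 140x101 mm and the pointer tip lies 144 mm out, so these agree. I move over the cap first.

Call:
{"method": "carry_out", "body": {"increments": [{"x":0.2,"y":0.3,"z":0.1,"az":0.3},{"x":0.5,"y":0.9,"z":0.2,"az":0.8},{"x":1.0,"y":1.7,"z":0.3,"az":1.5},{"x":1.45,"y":2.55,"z":0.4,"az":2.2},{"x":1.9,"y":3.4,"z":0.5,"az":2.9},{"x":2.4,"y":4.25,"z":0.5,"az":3.6},{"x":2.9,"y":5.1,"z":0.5,"az":4.3},{"x":3.35,"y":5.95,"z":0.5,"az":5.0},{"x":3.85,"y":6.8,"z":0.5,"az":5.7},{"x":4.3,"y":7.65,"z":0.5,"az":6.4},{"x":4.8,"y":8.5,"z":0.5,"az":7.1},{"x":5.3,"y":9.35,"z":0.5,"az":7.8},{"x":5.75,"y":10.2,"z":0.5,"az":8.5},{"x":6.25,"y":11.0,"z":0.5,"az":9.1},{"x":6.6,"y":11.7,"z":0.5,"az":9.6},{"x":6.85,"y":12.1,"z":0.5,"az":9.95},{"x":6.94,"y":12.32,"z":0.5,"az":9.95},{"x":6.94,"y":12.32,"z":0.5,"az":9.95}], "force": 30}}

```text
invalid input
```

```bash
python3 - <<'E'
from h import *
from scipy.spatial.transform import Rotation as R
s=sensors.observe();q=s['tcp_rot'];r=R.from_quat(np.r_[q[1:],q[0]]).as_matrix()
print(s['clock'],s['ee_pos'],r.round(3).tolist(),s['joints'].round(2),s['contact_force'],s['finger_gap'])
d=grab('scene','scene1')
cv2.imwrite('pics/s1.png',cv2.resize(cv2.cvtColor(d['image'][130:320,330:520],cv2.COLOR_RGB2BGR),None,fx=3,fy=3,interpolation=cv2.INTER_CUBIC))
E
```

```text
0.1 [ 216.41883101 -612.17731789  230.22774312] [[-0.001, 0.943, 0.333], [0.002, 0.333, -0.943], [-1.0, -0.0, -0.002]] [ 1.2   0.62 -0.01  1.42  0.01  1.1  -0.04] [-0.14513843  0.62804921 -0.49165961] 85.37146997849152
```

View pics/s1.png

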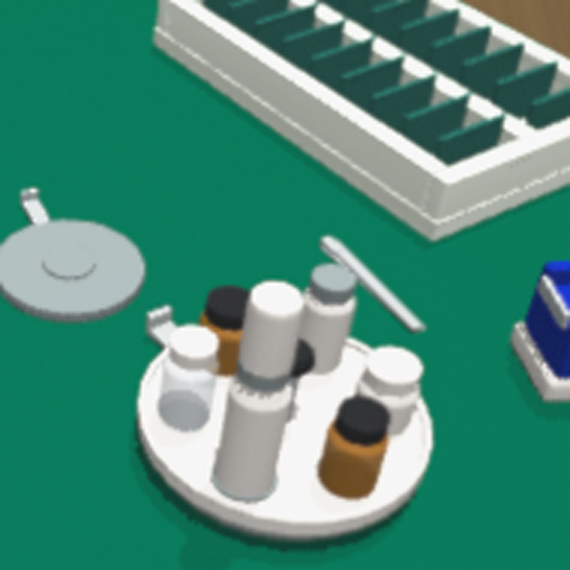

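The call was refused and nothing moved. I'll give all the fields in every row.

Call:
{"method": "carry_out", "body": {"increments": [{"x":0.2,"y":0.3,"z":0.1,"ax":0,"ay":0,"az":0.3,"hand":85},{"x":0.5,"y":0.9,"z":0.2,"ax":0,"ay":0,"az":0.8,"hand":85},{"x":1.0,"y":1.7,"z":0.3,"ax":0,"ay":0,"az":1.5,"hand":85},{"x":1.45,"y":2.55,"z":0.4,"ax":0,"ay":0,"az":2.2,"hand":85},{"x":1.9,"y":3.4,"z":0.5,"ax":0,"ay":0,"az":2.9,"hand":85},{"x":2.4,"y":4.25,"z":0.5,"ax":0,"ay":0,"az":3.6,"hand":85},{"x":2.9,"y":5.1,"z":0.5,"ax":0,"ay":0,"az":4.3,"hand":85},{"x":3.35,"y":5.95,"z":0.5,"ax":0,"ay":0,"az":5.0,"hand":85},{"x":3.85,"y":6.8,"z":0.5,"ax":0,"ay":0,"az":5.7,"hand":85},{"x":4.3,"y":7.65,"z":0.5,"ax":0,"ay":0,"az":6.4,"hand":85},{"x":4.8,"y":8.5,"z":0.5,"ax":0,"ay":0,"az":7.1,"hand":85},{"x":5.3,"y":9.35,"z":0.5,"ax":0,"ay":0,"az":7.8,"hand":85},{"x":5.75,"y":10.2,"z":0.5,"ax":0,"ay":0,"az":8.5,"hand":85},{"x":6.25,"y":11.0,"z":0.5,"ax":0,"ay":0,"az":9.1,"hand":85},{"x":6.6,"y":11.7,"z":0.5,"ax":0,"ay":0,"az":9.6,"hand":85},{"x":6.85,"y":12.1,"z":0.5,"ax":0,"ay":0,"az":9.95,"hand":85},{"x":6.94,"y":12.32,"z":0.5,"ax":0,"ay":0,"az":9.95,"hand":85},{"x":6.94,"y":12.32,"z":0.5,"ax":0,"ay":0,"az":9.95,"hand":85}], "force": 30}}

```text
clock: 2.4
ee_pos: [632.0, 128.2, 260.5]
tcp_rot: [0.684, -0.178, 0.685, 0.177]
contact_force: [-1.0, -1.0, -1.0]
finger_gap: 85.1
```

```bash
cat >> h.py <<'E'
from scipy.spatial.transform import Rotation as R
def st():
    s=sensors.observe();q=s['tcp_rot'];r=R.from_quat(np.r_[q[1:],q[0]]).as_matrix()
    print(round(s['clock'],2),s['ee_pos'].round(1),'x',r[:,0].round(3),'jaw',r[:,2].round(3),np.degrees(np.arctan2(r[1,2],r[0,2])).round(1),'q',s['joints'].round(2),'F',s['contact_force'].round(1),s['torque'].round(2),'gap',round(s['finger_gap'],1)); return s
E
python3 - <<'E'
from h import *
st()
d=grab('scene','scene1')
cv2.imwrite('pics/s1b.png',cv2.resize(cv2.cvtColor(d['image'][110:320,330:520],cv2.COLOR_RGB2BGR),None,fx=2.8,fy=2.8,interpolation=cv2.INTER_CUBIC))
E
```

```text
2.4 [632.  128.2 260.5] x [-0.002 -0.001 -1.   ] jaw [ 0.874  0.486 -0.002] 29.1 q [ 0.07  0.64 -0.55  1.38  0.34  1.22 -0.01] F [-1. -1. -1.] [-0.03 -0.08 -0.04] gap 85.1
```

View pics/s1b.png

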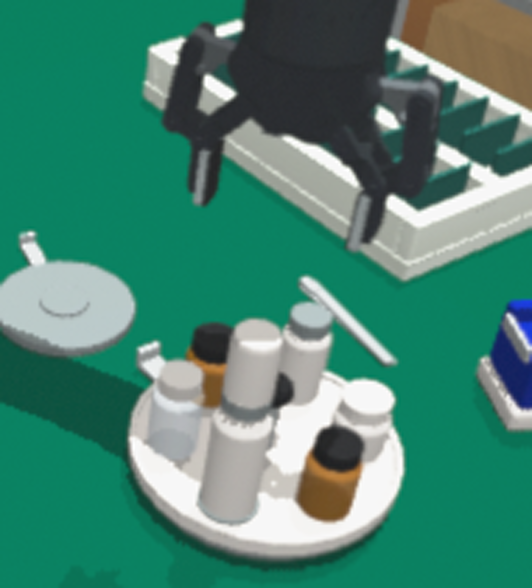

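The gripper hangs open over the cap, with fingertips near zoom (205,203) and (358,248). I'll check the scene camera against the TCP, then descend.

```bash
python3 - <<'E'
from h import *
S=load('scene1')
for z in(260.5,267,273.5):
  p=plane(S,[(203/2.8+330,203/2.8+110),(357/2.8+330,247/2.8+110)],z); print(z,p.mean(0),p[1]-p[0])
print(plane(S,(254/2.8+330,337/2.8+110),187))
E
```

```text
260.5 [624.44306512 136.38548519 260.5       ] [82.76008518 47.75433971  0.        ]
267 [631.1366949  129.34946956 267.        ] [81.48832138 47.02050479  0.        ]
273.5 [637.83032468 122.31345394 273.5       ] [ 8.02165576e+01  4.62866699e+01 -5.68434189e-14]
[[635.83144501 121.64416706 187.        ]]
```

Call:
{"method": "carry_out", "body": {"increments": [{"x":0.02,"y":-0.02,"z":-0.3,"ax":0,"ay":0,"az":0,"hand":70},{"x":0.02,"y":-0.02,"z":-0.7,"ax":0,"ay":0,"az":0,"hand":70},{"x":0.02,"y":-0.02,"z":-1.1,"ax":0,"ay":0,"az":0,"hand":70},{"x":0.02,"y":-0.02,"z":-1.4,"ax":0,"ay":0,"az":0,"hand":70},{"x":0.02,"y":-0.02,"z":-1.6,"ax":0,"ay":0,"az":0,"hand":60},{"x":0.02,"y":-0.02,"z":-1.63,"ax":0,"ay":0,"az":0,"hand":50},{"x":0.02,"y":-0.02,"z":-1.63,"ax":0,"ay":0,"az":0,"hand":45}]}}

```text
clock: 3.32
ee_pos: [633.8, 125.6, 163.3]
tcp_rot: [0.684, -0.177, 0.685, 0.176]
contact_force: [-0.4, -1.0, 0.7]
finger_gap: 45.0
```

```bash
python3 - <<'E'
from h import *
st()
d=grab('scene','scene2')
cv2.imwrite('pics/s2.png',cv2.resize(cv2.cvtColor(d['image'][150:320,360:490],cv2.COLOR_RGB2BGR),None,fx=3.5,fy=3.5,interpolation=cv2.INTER_CUBIC))
E
```

```text
3.33 [633.8 125.6 163.3] x [-0.001 -0.002 -1.   ] jaw [ 0.875  0.484 -0.002] 29.0 q [ 0.06  0.72 -0.52  1.51  0.4   1.02 -0.06] F [-0.4 -1.   0.7] [-0.02 -0.02  0.02] gap 45.0
```

View pics/s2.png

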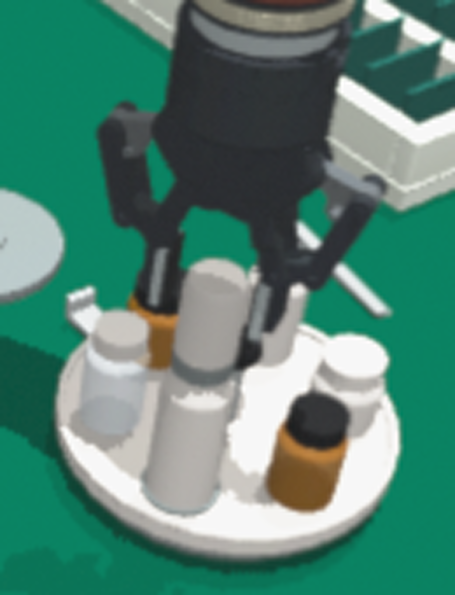

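The fingertips at (155,300) and (258,335) straddle the cap, and their midpoint lies on its axis at that height. I'll close and lift a little.

Call:
{"method": "carry_out", "body": {"increments": [{"x":0,"y":0,"z":0,"ax":0,"ay":0,"az":0,"hand":36},{"x":0,"y":0,"z":0,"ax":0,"ay":0,"az":0,"hand":30},{"x":0,"y":0,"z":0,"ax":0,"ay":0,"az":0,"hand":25},{"x":0,"y":0,"z":0,"ax":0,"ay":0,"az":0,"hand":25}], "force": 25}}

```text
clock: 3.88
ee_pos: [634.5, 125.9, 164.6]
tcp_rot: [0.685, -0.177, 0.684, 0.176]
contact_force: [-0.2, -0.2, 5.2]
finger_gap: 31.8
```

```bash
python3 - <<'E'
from h import *
st()
E
```

```text
3.88 [634.5 125.9 164.6] x [ 0.001 -0.001 -1.   ] jaw [0.875 0.484 0.   ] 29.0 q [ 0.06  0.72 -0.52  1.51  0.4   1.02 -0.06] F [-0.2 -0.2  5.2] [-0.01  0.1   0.07] gap 31.8
```

Call:
{"method": "carry_out", "body": {"increments": [{"x":0,"y":0,"z":0.1,"ax":0,"ay":0,"az":0,"hand":25},{"x":0,"y":0,"z":0.3,"ax":0,"ay":0,"az":0,"hand":25},{"x":0,"y":0,"z":0.55,"ax":0,"ay":0,"az":0,"hand":25},{"x":0,"y":0,"z":0.8,"ax":0,"ay":0,"az":0,"hand":25},{"x":0,"y":0,"z":1.05,"ax":0,"ay":0,"az":0,"hand":25},{"x":0,"y":0,"z":1.3,"ax":0,"ay":0,"az":0,"hand":25},{"x":0,"y":0,"z":1.4,"ax":0,"ay":0,"az":0,"hand":25},{"x":0,"y":0,"z":1.4,"ax":0,"ay":0,"az":0,"hand":25}]}}

```text
clock: 4.88
ee_pos: [634.6, 126.0, 249.0]
tcp_rot: [0.685, -0.177, 0.684, 0.176]
contact_force: [0.2, 0.6, -0.4]
finger_gap: 31.6
```

```bash
python3 - <<'E'
from h import *
st()
d=grab('scene','scene3'); t=grab('top','top3')
a=cv2.resize(d['image'][120:320,350:500],None,fx=2.9,fy=2.9,interpolation=cv2.INTER_CUBIC)
b=cv2.resize(t['image'][110:290,190:310],None,fx=2.9,fy=2.9,interpolation=cv2.INTER_CUBIC)
o=np.zeros((580,800,3),np.uint8);o[:a.shape[0],:a.shape[1]]=a;o[:b.shape[0],440:440+b.shape[1]]=b
cv2.imwrite('pics/s3.png',o[...,::-1])
E
```

```text
4.88 [634.6 126.  249. ] x [ 0.002 -0.001 -1.   ] jaw [0.875 0.484 0.001] 29.0 q [ 0.07  0.65 -0.55  1.4   0.35  1.19 -0.01] F [ 0.2  0.6 -0.4] [ 0.02  0.03 -0.05] gap 31.6
```

View pics/s3.png

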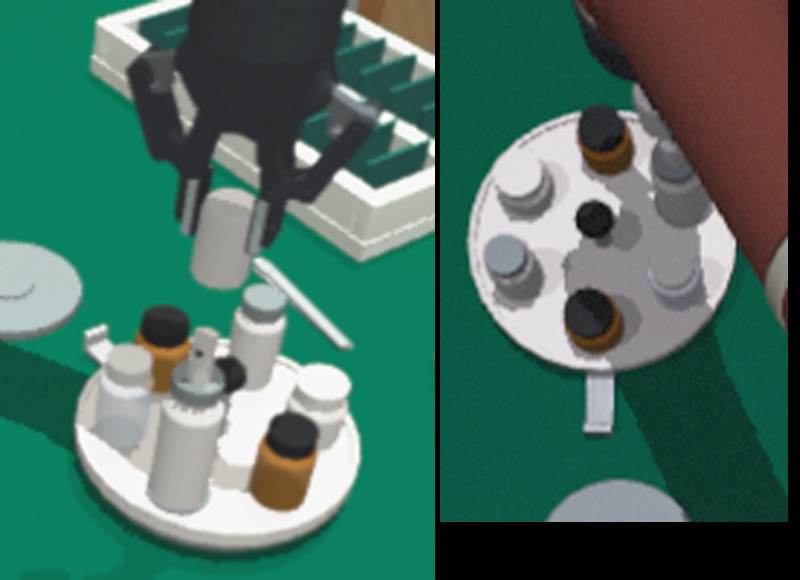

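The cap came off cleanly and the bare head is visible at (203,350). I'll carry the cap over the pocket and stop above it to check.

Call:
{"method": "carry_out", "body": {"increments": [{"x":-0.02,"y":-0.15,"z":0,"ax":0,"ay":0,"az":-0.1,"hand":25},{"x":-0.1,"y":-0.5,"z":0,"ax":0,"ay":0,"az":-0.4,"hand":25},{"x":-0.2,"y":-1.1,"z":0,"ax":0,"ay":0,"az":-0.9,"hand":25},{"x":-0.3,"y":-1.8,"z":0,"ax":0,"ay":0,"az":-1.4,"hand":25},{"x":-0.42,"y":-2.5,"z":-0.1,"ax":0,"ay":0,"az":-2.0,"hand":25},{"x":-0.54,"y":-3.2,"z":-0.4,"ax":0,"ay":0,"az":-2.6,"hand":25},{"x":-0.66,"y":-3.9,"z":-0.8,"ax":0,"ay":0,"az":-3.2,"hand":25},{"x":-0.78,"y":-4.6,"z":-1.3,"ax":0,"ay":0,"az":-3.8,"hand":25},{"x":-0.9,"y":-5.2,"z":-1.8,"ax":0,"ay":0,"az":-4.3,"hand":25},{"x":-0.96,"y":-5.65,"z":-2.2,"ax":0,"ay":0,"az":-4.6,"hand":25},{"x":-0.99,"y":-5.84,"z":-2.4,"ax":0,"ay":0,"az":-4.67,"hand":25},{"x":-0.99,"y":-5.84,"z":-2.5,"ax":0,"ay":0,"az":-4.67,"hand":25},{"x":-0.99,"y":-5.84,"z":-2.5,"ax":0,"ay":0,"az":-4.67,"hand":25}]}}

```text
clock: 6.6
ee_pos: [575.3, -222.8, 98.3]
tcp_rot: [0.699, 0.108, 0.699, -0.108]
contact_force: [0.9, 0.5, -0.1]
finger_gap: 31.5
```

```bash
python3 - <<'E'
from h import *
st()
d=grab('scene','scene4'); t=grab('top','top4')
cv2.imwrite('pics/s4.png',cv2.resize(d['image'][250:400,190:330],None,fx=4,fy=4,interpolation=cv2.INTER_CUBIC)[...,::-1])
cv2.imwrite('pics/t4.png',cv2.resize(t['image'][150:270,360:500],None,fx=4,fy=4,interpolation=cv2.INTER_CUBIC)[...,::-1])
E
```

```text
6.6 [ 575.3 -222.8   98.3] x [-0.  0. -1.] jaw [ 0.953 -0.302 -0.   ] -17.6 q [ 0.51  0.73 -0.3   1.66  0.27  0.8  -0.21] F [ 0.9  0.5 -0.1] [ 0.03 -0.01  0.03] gap 31.5
```

View pics/s4.png

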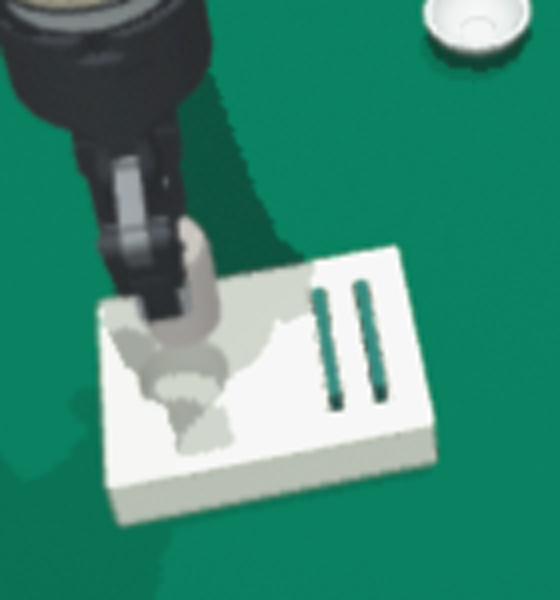

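View pics/t4.png

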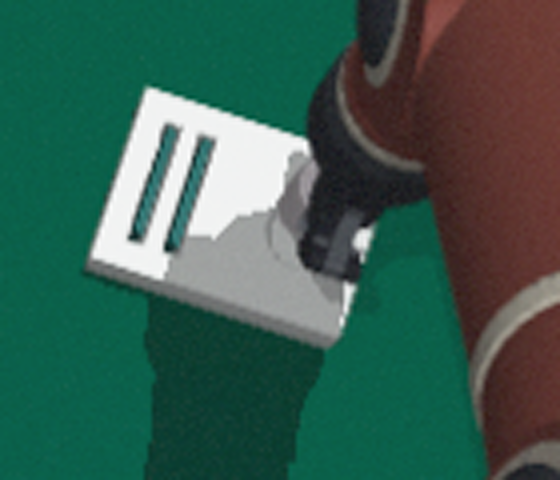

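```bash
cat >> h.py <<'E'
def proj(d,P):
    M=np.linalg.inv(np.array(d['cam_to_world'])); p=np.atleast_2d(P)@M[:3,:3].T+M[:3,3]
    a=p[:,0]/-p[:,2]; b=-p[:,1]/-p[:,2]; k=1+float(d['k1'])*(a*a+b*b)
    return np.c_[a*k*d['fx']+d['cx'],b*k*d['fy']+d['cy']]
def circ(c,r,z):
    t=np.linspace(0,2*np.pi,60); return np.c_[c[0]+r*np.cos(t),c[1]+r*np.sin(t),0*t+z]
E
python3 - <<'E'
from h import *
for tag,b,(x0,y0,w,h) in(('scene4',(1.1,-1.7),(190,250,140,150)),('top4',(-1.1,1.7),(360,150,140,120))):
    d=load(tag); f=5
    im=cv2.resize(d['image'][y0:y0+h,x0:x0+w],None,fx=f,fy=f,interpolation=cv2.INTER_CUBIC)[...,::-1].copy()
    for c,r,z,col in((( 575.3,-222.8),16.5,70.7,(0,0,255)),((575.3,-222.8),16.5,120.7,(0,0,255)),((575.3,-224.5),20,30,(255,0,0))):
        q=(proj(d,circ(np.add(c,b),r,z))-[x0,y0]+.5)*f
        cv2.polylines(im,[q.astype(int)],True,col,1)
    cv2.imwrite(f'pics/o_{tag}.png',im[:600])
E
```

```text
(no output)
```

View pics/o_scene4.png

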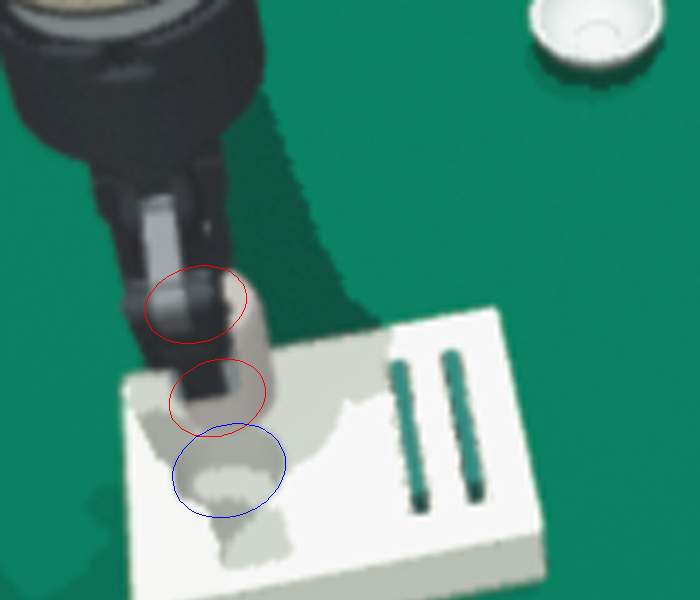

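View pics/o_top4.png

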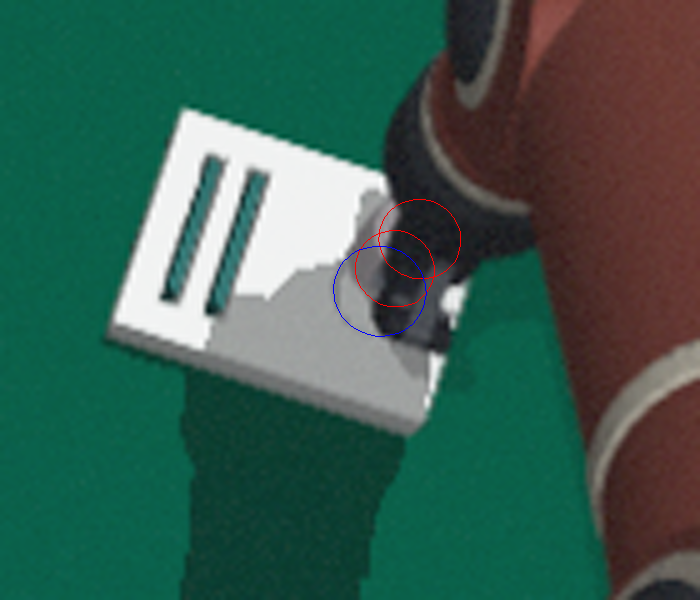

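```bash
python3 - <<'E'
from h import *
o=np.zeros((520,800,3),np.uint8)
for i,(tag,(x0,y0,w,h)) in enumerate((('scene4',(215,295,50,65)),('top4',(415,180,50,65)))):
    d=load(tag); im=cv2.resize(d['image'][y0:y0+h,x0:x0+w],None,fx=8,fy=8,interpolation=cv2.INTER_CUBIC)
    im=np.clip(im.astype(float)*1.2,0,255).astype(np.uint8)
    o[:,i*400:i*400+400]=im
cv2.imwrite('pics/zz4.png',o[...,::-1])
E
```

```text
(no output)
```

View pics/zz4.png

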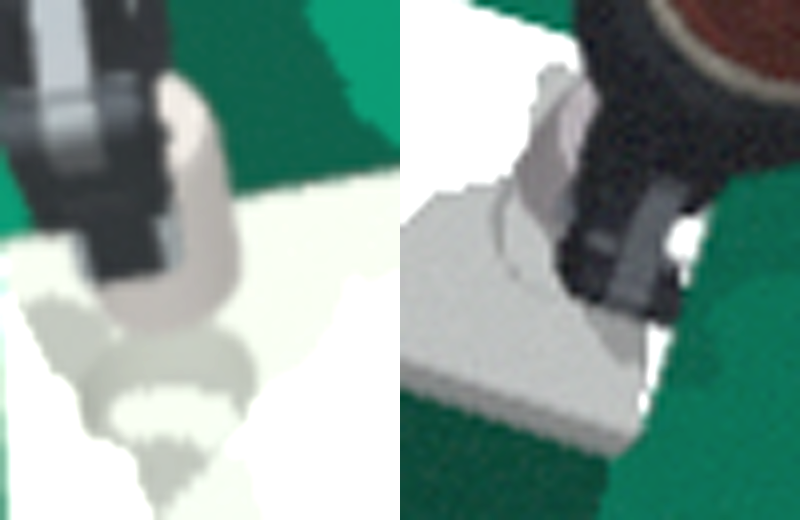

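Both views show the cap sitting about 3.5 mm towards +y in the pads relative to the TCP. The pocket matches its predicted circle. I'll correct the TCP by (-1, -5) mm and come down to just above the block.

Call:
{"method": "carry_out", "body": {"increments": [{"x":-0.017,"y":-0.083,"z":-0.1,"ax":0,"ay":0,"az":0,"hand":25},{"x":-0.017,"y":-0.083,"z":-0.3,"ax":0,"ay":0,"az":0,"hand":25},{"x":-0.017,"y":-0.083,"z":-0.5,"ax":0,"ay":0,"az":0,"hand":25},{"x":-0.017,"y":-0.083,"z":-0.56,"ax":0,"ay":0,"az":0,"hand":25},{"x":-0.017,"y":-0.083,"z":-0.56,"ax":0,"ay":0,"az":0,"hand":25},{"x":-0.017,"y":-0.083,"z":-0.56,"ax":0,"ay":0,"az":0,"hand":25}]}}

```text
clock: 7.45
ee_pos: [575.2, -227.9, 65.7]
tcp_rot: [0.699, 0.108, 0.698, -0.108]
contact_force: [0.2, 0.0, -0.9]
finger_gap: 31.0
```

```bash
python3 - <<'E'
from h import *
s=st(); p=s['ee_pos']
grab('scene','scene5'); grab('top','top5')
o=np.zeros((520,800,3),np.uint8)
for i,(tag,b,(x0,y0,w,h)) in enumerate((('scene5',(1.1,-1.7),(215,305,50,65)),('top5',(-1.1,1.7),(410,180,50,65)))):
    d=load(tag); im=cv2.resize(d['image'][y0:y0+h,x0:x0+w],None,fx=8,fy=8,interpolation=cv2.INTER_CUBIC)
    im=np.clip(im.astype(float)*1.2,0,255).astype(np.uint8)
    for c,r,z,col in(((p[0]+1,p[1]+3.3),16.5,p[2]-27.6,(255,0,0)),((p[0]+1,p[1]+3.3),16.5,p[2]+22.4,(255,0,0)),((575.3,-224.5),20,30,(0,0,255))):
        q=(proj(d,circ(np.add(c,b),r,z))-[x0,y0]+.5)*8
        cv2.polylines(im,[q.astype(int)],True,col,1)
    o[:,i*400:i*400+400]=im
cv2.imwrite('pics/zz5.png',o[...,::-1])
E
```

```text
7.45 [ 575.2 -227.9   65.7] x [ 0.002 -0.001 -1.   ] jaw [ 0.953 -0.302  0.002] -17.6 q [ 0.51  0.77 -0.28  1.68  0.29  0.73 -0.22] F [ 0.2  0.  -0.9] [-0.01 -0.07  0.01] gap 31.0
```

View pics/zz5.png

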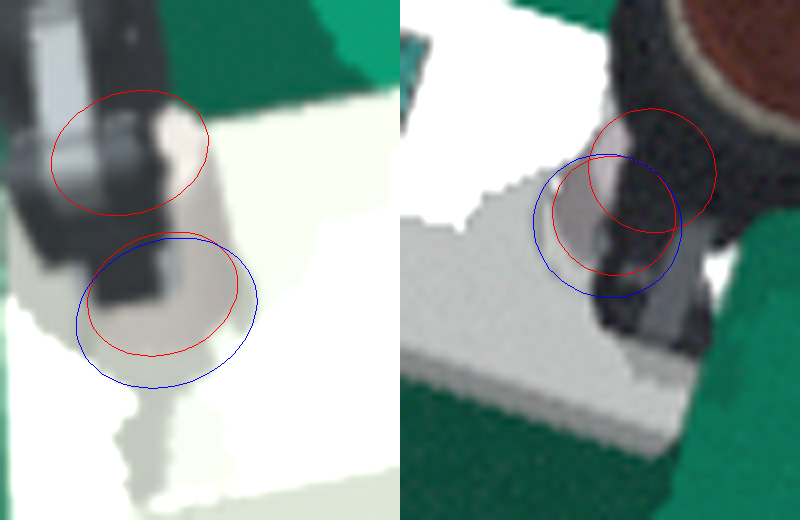

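The overlays fit the cap and the pocket in both views, with the cap's foot inside the pocket circle. I'll insert it in part and check the force.

Call:
{"method": "carry_out", "body": {"increments": [{"x":0,"y":0,"z":-0.1,"ax":0,"ay":0,"az":0,"hand":25},{"x":0,"y":0,"z":-0.2,"ax":0,"ay":0,"az":0,"hand":25},{"x":0,"y":0,"z":-0.3,"ax":0,"ay":0,"az":0,"hand":25},{"x":0,"y":0,"z":-0.35,"ax":0,"ay":0,"az":0,"hand":25},{"x":0,"y":0,"z":-0.35,"ax":0,"ay":0,"az":0,"hand":25}]}}

```text
clock: 8.18
ee_pos: [575.0, -227.9, 44.4]
tcp_rot: [0.699, 0.108, 0.698, -0.108]
contact_force: [0.4, -0.2, -1.0]
finger_gap: 31.5
```

```bash
python3 - <<'E'
from h import *
st()
E
```

```text
8.18 [ 575.  -227.9   44.4] x [ 0.001 -0.    -1.   ] jaw [ 0.953 -0.302  0.001] -17.6 q [ 0.5   0.8  -0.27  1.69  0.3   0.69 -0.23] F [ 0.4 -0.2 -1. ] [-0.   -0.01  0.01] gap 31.5
```

No contact force with the underside near 17 mm, so the cap is inside the pocket. I'll go down to the floor.

Call:
{"method": "carry_out", "body": {"increments": [{"x":0,"y":0,"z":-0.06,"ax":0,"ay":0,"az":0,"hand":25},{"x":0,"y":0,"z":-0.1,"ax":0,"ay":0,"az":0,"hand":25},{"x":0,"y":0,"z":-0.13,"ax":0,"ay":0,"az":0,"hand":25},{"x":0,"y":0,"z":-0.13,"ax":0,"ay":0,"az":0,"hand":25}]}}

```text
clock: 8.68
ee_pos: [574.9, -227.8, 37.5]
tcp_rot: [0.699, 0.108, 0.698, -0.108]
contact_force: [-2.6, 0.3, 5.4]
finger_gap: 31.5
```

```bash
python3 - <<'E'
from h import *
st()
E
```

```text
8.68 [ 574.9 -227.8   37.5] x [ 0.001 -0.001 -1.   ] jaw [ 0.953 -0.302  0.001] -17.6 q [ 0.5   0.81 -0.27  1.69  0.31  0.68 -0.23] F [-2.6  0.3  5.4] [ 0.13  0.37 -0.  ] gap 31.5
```

It touches the floor at TCP 37.5, where about 37.6 was expected, with 5 N. I'll release and rise.

Call:
{"method": "carry_out", "body": {"increments": [{"x":0,"y":0,"z":0.02,"ax":0,"ay":0,"az":0,"hand":36},{"x":0,"y":0,"z":0.02,"ax":0,"ay":0,"az":0,"hand":44},{"x":0,"y":0,"z":0.02,"ax":0,"ay":0,"az":0,"hand":52},{"x":0,"y":0,"z":0.05,"ax":0,"ay":0,"az":0,"hand":58},{"x":0,"y":0,"z":0.3,"ax":0,"ay":0,"az":0,"hand":58},{"x":0,"y":0,"z":0.7,"ax":0,"ay":0,"az":0,"hand":58},{"x":0,"y":0,"z":1.3,"ax":0,"ay":0,"az":0,"hand":58},{"x":0,"y":0.2,"z":2.0,"ax":0,"ay":0,"az":0,"hand":50},{"x":0.1,"y":0.8,"z":2.7,"ax":0,"ay":0,"az":0.5,"hand":50},{"x":0.2,"y":1.6,"z":3.3,"ax":0,"ay":0,"az":1.2,"hand":50},{"x":0.3,"y":2.4,"z":3.6,"ax":0,"ay":0,"az":2.0,"hand":50},{"x":0.4,"y":3.0,"z":3.6,"ax":0,"ay":0,"az":2.6,"hand":50},{"x":0.4,"y":3.2,"z":3.6,"ax":0,"ay":0,"az":2.8,"hand":50}]}}

```text
clock: 10.3
ee_pos: [599.0, -32.5, 255.0]
tcp_rot: [0.705, -0.066, 0.703, 0.067]
contact_force: [-0.1, 0.0, 0.0]
finger_gap: 50.0
```

```bash
python3 - <<'E'
from h import *
st()
d=grab('scene','scene6'); t=grab('top','top6')
o=np.zeros((540,800,3),np.uint8)
o[:400,:480]=cv2.resize(d['image'][300:400,200:320],None,fx=4,fy=4,interpolation=cv2.INTER_CUBIC)
o[:400,480:]=cv2.resize(t['image'][160:260,380:460],None,fx=4,fy=4,interpolation=cv2.INTER_CUBIC)
cv2.imwrite('pics/p6.png',o[:400,:,::-1])
P=cloud(t); 
for n,C in(('T',P),('S',cloud(d))):
    m=(C[...,2]>50)&(C[...,2]<75)&(np.hypot(C[...,0]-575,C[...,1]+224)<40)
    print(n,m.sum(),np.nanmedian(C[m],0),np.nanpercentile(C[m][:,2],[10,50,90]))
E
```

```text
10.3 [599.  -32.5 255. ] x [ 0.003  0.001 -1.   ] jaw [0.982 0.186 0.003] 10.7 q [ 0.32  0.55 -0.49  1.54  0.28  1.12 -0.05] F [-0.1  0.   0. ] [-0.03  0.06 -0.04] gap 50.0
T 0 [nan nan nan] nan
S 267 [ 581.50389464 -226.4000321    59.1260424 ] [53.79023939 59.1260424  60.96114456]
  return np.nanmean(a, axis, out=out, keepdims=keepdims)
  return np.nanmean(a, axis, out=out, keepdims=keepdims)
```

View pics/p6.png

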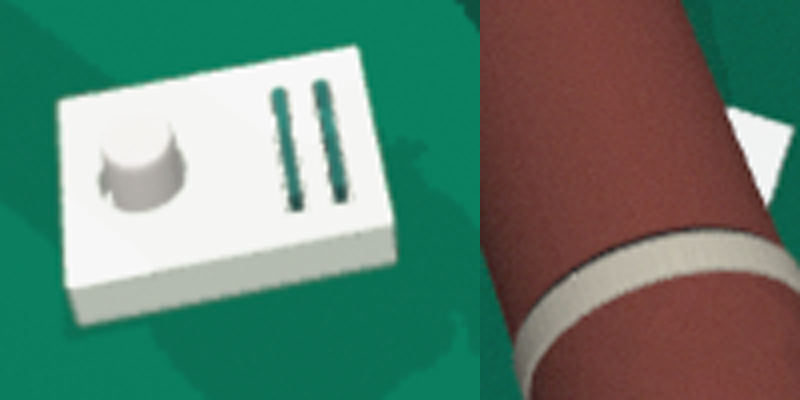

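The cap stands upright in the pocket with its top at about 60 mm, which means seated. Next I measure the bare head and the pointer.

```bash
python3 - <<'E'
from h import *
d=load('scene6');t=load('top6');t3=load('top3')
o=np.zeros((560,800,3),np.uint8)
a=cv2.resize(d['image'][195:285,375:475],None,fx=4,fy=4,interpolation=cv2.INTER_CUBIC)
b=cv2.resize(t3['image'][130:265,200:295],None,fx=4,fy=4,interpolation=cv2.INTER_CUBIC)
o[:a.shape[0],:400]=a; o[:b.shape[0],400:780]=b
cv2.imwrite('pics/p7.png',o[...,::-1])
E
```

```text
(no output)
```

View pics/p7.png

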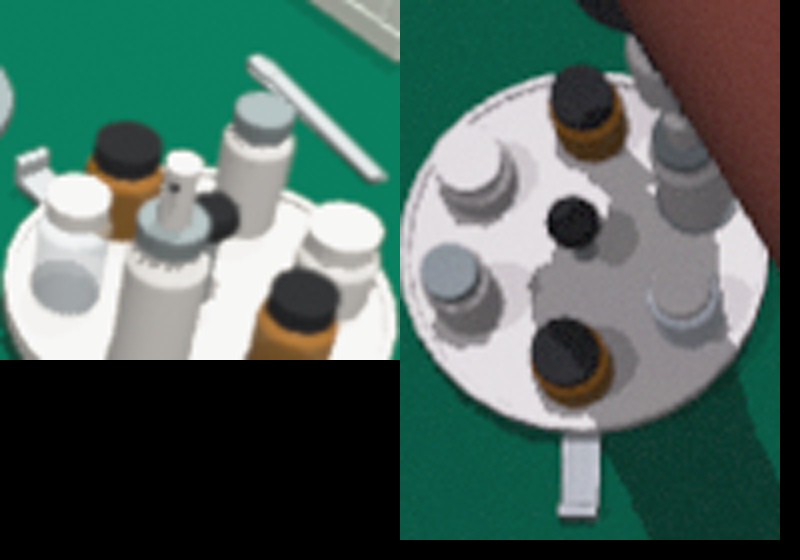

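```bash
python3 - <<'E'
from h import *
d=load('scene6');t=load('top6')
cv2.imwrite('pics/t6.png',t['image'][...,::-1])
E
```

```text
(no output)
```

View pics/t6.png

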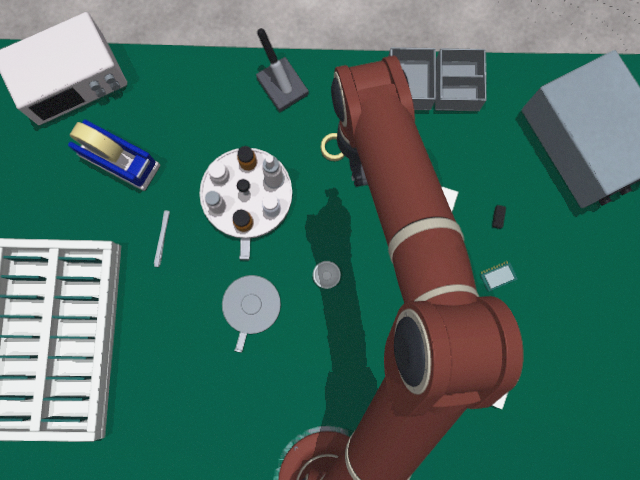

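The carousel is clear in the top view now: head at about (271,161), knob at (243,186) and pointer at (245,250). I'll zoom in and measure.

```bash
python3 - <<'E'
from h import *
t=load('top6')
cv2.imwrite('pics/t6z.png',cv2.resize(t['image'][140:265,195:300],None,fx=4.8,fy=4.8,interpolation=cv2.INTER_CUBIC)[...,::-1])
S=load('scene6')
print('S head',plane(S,(181/4+375-.4,160/4+195-.4),172))
print('S tab', plane(S,[(18/4+375-.4,156/4+195-.4),(48/4+375-.4,151/4+195-.4)],23))
E
```

```text
S head [[631.41638968 126.0268085  172.        ]]
S tab [[455.33865149 177.85640286  23.        ]
 [460.64668731 195.47426541  23.        ]]
```

View pics/t6z.png

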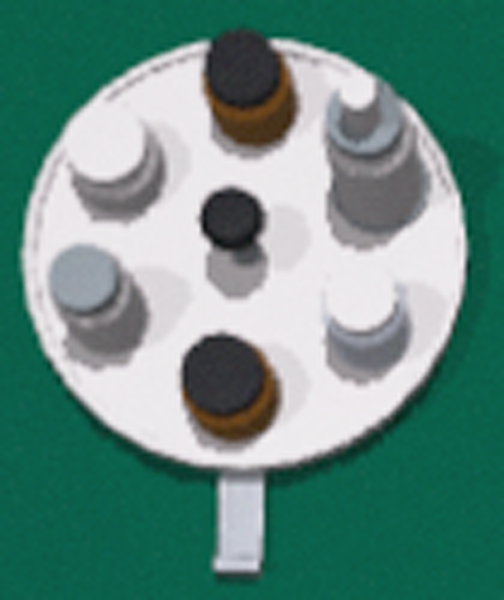

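```bash
python3 - <<'E'
from h import *
T=load('top6'); f=lambda u,v:(u/4.8+195-.4,v/4.8+140-.4)
H=plane(T,f(359,93),172)[0]; K=plane(T,f(232,217),94)[0]
tab=plane(T,[f(214,566),f(260,568)],23); s=plane(T,[f(220,490),f(264,490)],6)
col=plane(T,f(364,117),137)[0]
print('head',H,'knob',K,'collar',col,'tab',tab.mean(0),'strip',s.mean(0))
for n,A in(('knob',K),): print(np.hypot(*(H-A)[:2]),np.degrees(np.arctan2(*(H-A)[[1,0]])),np.degrees(np.arctan2(*(tab.mean(0)-A)[[1,0]])),np.hypot(*(tab.mean(0)-A)[:2]))
# tray edge circle from this picture
g=T['image'].astype(int); m=((g[...,1]>110)&(abs(g[...,0]-g[...,1])<40)).astype(np.uint8);m[:,298:]=0;m[:,195:196]=0;m[:,:195]=0;m[:140]=0;m[240:]=0
m=cv2.morphologyEx(m,cv2.MORPH_OPEN,np.ones((3,3)))
c=max(cv2.findContours(m,cv2.RETR_EXTERNAL,cv2.CHAIN_APPROX_NONE)[0],key=cv2.contourArea)[:,0,:]
c=c[(c[:,1]>190)|(c[:,0]<225)]
from scipy.optimize import least_squares
for z in(30,34,38):
    w=plane(T,c,z)[:,:2]; r=least_squares(lambda p:np.hypot(w[:,0]-p[0],w[:,1]-p[1])-p[2],[599,188,100],loss='soft_l1'); print(z,r.x,np.abs(r.fun).mean())
E
```

```text
head [630.39343503 129.2006375  172.        ] knob [598.40830888 188.70199893  94.        ] collar [631.2184935 129.7262864 137.       ] tab [456.178026   188.67177037  23.        ] strip [494.21614    189.99457397   6.        ]
67.55338856841546 -61.739621293732014 -179.98782278478214 142.23028608815235
30 [600.60702049 190.44567165 100.06604203] 0.5593132435648484
34 [599.55958234 189.95120284  99.75322097] 0.5575648255651824
38 [598.51214441 189.45673384  99.4404001 ] 0.5558164074760127
```

Head is at about (631.5,127.8) in the mean frame, at 67.9 mm radius and bearing -62°. The pointer bears 180°, so the turn needed is about -118°. I'll go to the head with the jaws tangential.

Call:
{"method": "carry_out", "body": {"increments": [{"x":0.05,"y":0.3,"z":-0.1,"ax":0,"ay":0,"az":0.2,"hand":50},{"x":0.2,"y":0.9,"z":-0.3,"ax":0,"ay":0,"az":0.6,"hand":50},{"x":0.35,"y":1.6,"z":-0.42,"ax":0,"ay":0,"az":1.1,"hand":50},{"x":0.5,"y":2.2,"z":-0.42,"ax":0,"ay":0,"az":1.5,"hand":50},{"x":0.55,"y":2.6,"z":-0.42,"ax":0,"ay":0,"az":1.74,"hand":50},{"x":0.55,"y":2.675,"z":-0.42,"ax":0,"ay":0,"az":1.74,"hand":50},{"x":0.55,"y":2.675,"z":-0.6,"ax":0,"ay":0,"az":1.74,"hand":50},{"x":0.55,"y":2.675,"z":-1.0,"ax":0,"ay":0,"az":1.74,"hand":50},{"x":0.55,"y":2.675,"z":-1.4,"ax":0,"ay":0,"az":1.74,"hand":45},{"x":0.55,"y":2.675,"z":-1.7,"ax":0,"ay":0,"az":1.74,"hand":40},{"x":0.55,"y":2.675,"z":-1.86,"ax":0,"ay":0,"az":1.74,"hand":35},{"x":0.55,"y":2.675,"z":-1.86,"ax":0,"ay":0,"az":1.74,"hand":32},{"x":0.55,"y":2.675,"z":-1.86,"ax":0,"ay":0,"az":1.74,"hand":30}], "force": 60}}

```text
clock: 12.02
ee_pos: [632.2, 125.6, 143.2]
tcp_rot: [0.687, -0.17, 0.685, 0.17]
contact_force: [0.3, 1.0, 0.2]
finger_gap: 29.8
```

```bash
python3 - <<'E'
from h import *
st()
d=grab('scene','scene8'); t=grab('top','top8')
o=np.zeros((560,800,3),np.uint8)
a=cv2.resize(d['image'][170:310,370:470],None,fx=4,fy=4,interpolation=cv2.INTER_CUBIC)
b=cv2.resize(t['image'][130:265,200:295],None,fx=4,fy=4,interpolation=cv2.INTER_CUBIC)
o[:a.shape[0],:400]=a; o[:b.shape[0],400:780]=b
cv2.imwrite('pics/p8.png',o[...,::-1])
E
```

```text
12.03 [632.2 125.6 143.2] x [ 0.003  0.001 -1.   ] jaw [0.884 0.468 0.003] 27.9 q [ 0.06  0.74 -0.51  1.54  0.41  0.97 -0.09] F [0.3 1.  0.2] [ 0.02  0.01 -0.02] gap 29.8
```

View pics/p8.png

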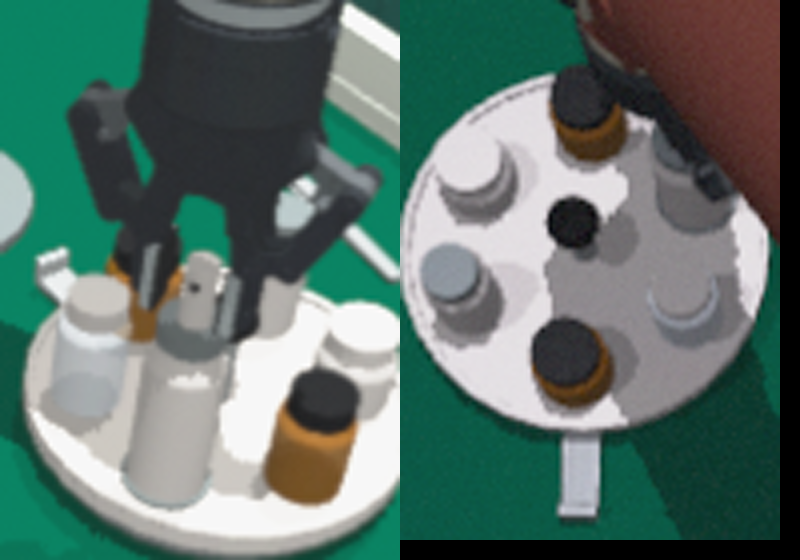

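The head (205,290) stands between the fingertips. I'll shift about 2.5 mm inwards to centre the pads, then close.

Call:
{"method": "carry_out", "body": {"increments": [{"x":-0.02,"y":0.04,"z":0,"ax":0,"ay":0,"az":0,"hand":30},{"x":-0.02,"y":0.04,"z":0,"ax":0,"ay":0,"az":0,"hand":24},{"x":-0.02,"y":0.04,"z":0,"ax":0,"ay":0,"az":0,"hand":18},{"x":-0.02,"y":0.04,"z":0,"ax":0,"ay":0,"az":0,"hand":12},{"x":-0.02,"y":0.04,"z":0,"ax":0,"ay":0,"az":0,"hand":10},{"x":-0.02,"y":0.04,"z":0,"ax":0,"ay":0,"az":0,"hand":10}], "force": 60}}

```text
clock: 12.88
ee_pos: [631.2, 128.3, 143.6]
tcp_rot: [0.688, -0.17, 0.685, 0.17]
contact_force: [1.2, -0.5, 1.7]
finger_gap: 12.9
```

```bash
python3 - <<'E'
from h import *
st()
E
```

```text
12.88 [631.2 128.3 143.6] x [ 0.004  0.001 -1.   ] jaw [0.884 0.468 0.004] 27.9 q [ 0.05  0.74 -0.51  1.54  0.41  0.97 -0.09] F [ 1.2 -0.5  1.7] [0.   0.05 0.01] gap 12.9
```

```bash
python3 - <<'E'
import numpy as np
t0=np.radians(-61.9)
for a in range(5,65,5):
    t=t0-np.radians(a); print(a,(68/60*(np.array([np.cos(t),np.sin(t)])-[np.cos(t0),np.sin(t0)])).round(3))
E
```

```text
5 [-0.089 -0.043]
10 [-0.182 -0.078]
15 [-0.277 -0.104]
20 [-0.374 -0.122]
25 [-0.473 -0.132]
30 [-0.571 -0.133]
35 [-0.67  -0.125]
40 [-0.768 -0.109]
45 [-0.863 -0.085]
50 [-0.957 -0.052]
55 [-1.047 -0.011]
60 [-1.133  0.038]
```

Call:
{"method": "carry_out", "body": {"increments": [{"x":-0.043,"y":-0.023,"z":0,"ax":0,"ay":0,"az":-0.25,"hand":8},{"x":-0.089,"y":-0.043,"z":0,"ax":0,"ay":0,"az":-0.5,"hand":8},{"x":-0.182,"y":-0.078,"z":0,"ax":0,"ay":0,"az":-1.0,"hand":8},{"x":-0.277,"y":-0.104,"z":0,"ax":0,"ay":0,"az":-1.5,"hand":8},{"x":-0.374,"y":-0.122,"z":0,"ax":0,"ay":0,"az":-2.0,"hand":8},{"x":-0.473,"y":-0.132,"z":0,"ax":0,"ay":0,"az":-2.5,"hand":8},{"x":-0.571,"y":-0.133,"z":0,"ax":0,"ay":0,"az":-3.0,"hand":8},{"x":-0.571,"y":-0.133,"z":0,"ax":0,"ay":0,"az":-3.0,"hand":8}]}}

```text
clock: 13.88
ee_pos: [596.3, 120.4, 143.7]
tcp_rot: [0.708, 0.012, 0.706, -0.013]
contact_force: [-0.6, 1.6, 1.6]
finger_gap: 13.1
```

```bash
python3 - <<'E'
from h import *
st()
d=grab('scene','scene9'); t=grab('top','top9')
o=np.zeros((560,800,3),np.uint8)
a=cv2.resize(d['image'][170:310,370:470],None,fx=4,fy=4,interpolation=cv2.INTER_CUBIC)
b=cv2.resize(t['image'][130:265,200:295],None,fx=4,fy=4,interpolation=cv2.INTER_CUBIC)
o[:a.shape[0],:400]=a; o[:b.shape[0],400:780]=b
cv2.imwrite('pics/p9.png',o[...,::-1])
E
```

```text
13.88 [596.3 120.4 143.7] x [ 0.003 -0.001 -1.   ] jaw [ 0.999 -0.037  0.003] -2.1 q [-0.01  0.67 -0.37  1.65  0.3   0.88 -0.54] F [-0.6  1.6  1.6] [0.17 0.15 0.02] gap 13.1
```

View pics/p9.png

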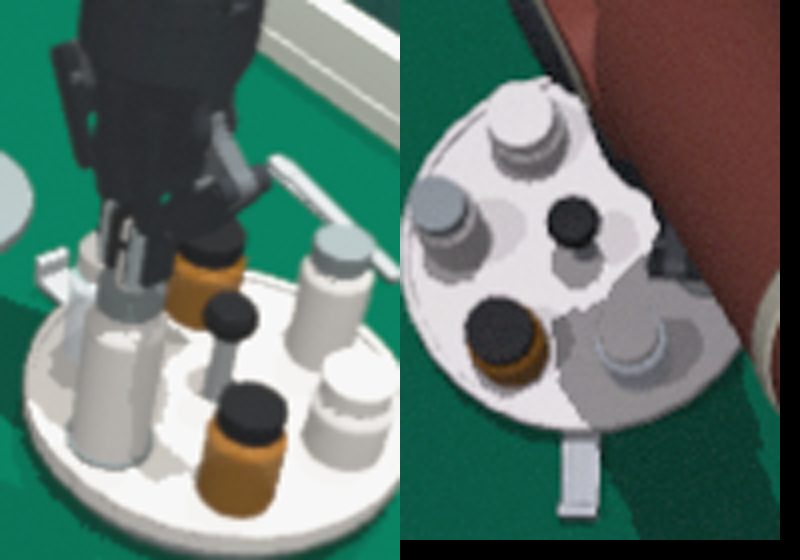

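The carousel followed by 30° with small forces. I continue the arc.

```bash
python3 - <<'E'
import numpy as np
t0=np.radians(-91.9)
for a in list(range(5,85,5))+[84,88]:
    t=t0-np.radians(a); print(a,(68/60*(np.array([np.cos(t),np.sin(t)])-[np.cos(t0),np.sin(t0)])).round(3))
E
```

```text
5 [-0.099  0.008]
10 [-0.196  0.024]
15 [-0.292  0.048]
20 [-0.385  0.081]
25 [-0.475  0.122]
30 [-0.561  0.171]
35 [-0.643  0.226]
40 [-0.719  0.289]
45 [-0.79   0.358]
50 [-0.854  0.433]
55 [-0.912  0.514]
60 [-0.962  0.599]
65 [-1.005  0.688]
70 [-1.04   0.781]
75 [-1.066  0.876]
80 [-1.084  0.973]
84 [-1.093  1.052]
88 [-1.096  1.131]
```

Call:
{"method": "carry_out", "body": {"increments": [{"x":-0.05,"y":0.003,"z":0,"ax":0,"ay":0,"az":-0.25,"hand":8},{"x":-0.099,"y":0.008,"z":0,"ax":0,"ay":0,"az":-0.5,"hand":8},{"x":-0.196,"y":0.024,"z":0,"ax":0,"ay":0,"az":-1.0,"hand":8},{"x":-0.292,"y":0.048,"z":0,"ax":0,"ay":0,"az":-1.5,"hand":8},{"x":-0.385,"y":0.081,"z":0,"ax":0,"ay":0,"az":-2.0,"hand":8},{"x":-0.475,"y":0.122,"z":0,"ax":0,"ay":0,"az":-2.5,"hand":8},{"x":-0.561,"y":0.171,"z":0,"ax":0,"ay":0,"az":-3.0,"hand":8},{"x":-0.643,"y":0.226,"z":0,"ax":0,"ay":0,"az":-3.5,"hand":8},{"x":-0.719,"y":0.289,"z":0,"ax":0,"ay":0,"az":-4.0,"hand":8},{"x":-0.79,"y":0.358,"z":0,"ax":0,"ay":0,"az":-4.5,"hand":8},{"x":-0.854,"y":0.433,"z":0,"ax":0,"ay":0,"az":-5.0,"hand":8},{"x":-0.912,"y":0.514,"z":0,"ax":0,"ay":0,"az":-5.5,"hand":8},{"x":-0.962,"y":0.599,"z":0,"ax":0,"ay":0,"az":-6.0,"hand":8},{"x":-0.962,"y":0.599,"z":0,"ax":0,"ay":0,"az":-6.0,"hand":8}]}}

```text
clock: 15.72
ee_pos: [538.3, 156.8, 143.6]
tcp_rot: [0.607, 0.363, 0.606, -0.365]
contact_force: [-1.9, 1.2, 1.7]
finger_gap: 13.0
```

```bash
python3 - <<'E'
from h import *
st()
d=grab('scene','scene10'); t=grab('top','top10')
o=np.zeros((560,800,3),np.uint8)
a=cv2.resize(d['image'][170:310,370:470],None,fx=4,fy=4,interpolation=cv2.INTER_CUBIC)
b=cv2.resize(t['image'][130:265,200:295],None,fx=4,fy=4,interpolation=cv2.INTER_CUBIC)
o[:a.shape[0],:400]=a; o[:b.shape[0],400:780]=b
cv2.imwrite('pics/p10.png',o[...,::-1])
E
```

```text
15.72 [538.3 156.8 143.6] x [-0.    -0.003 -1.   ] jaw [ 0.47  -0.883  0.003] -62.0 q [-0.27  0.58 -0.08  1.79  0.06  0.78 -1.47] F [-1.9  1.2  1.7] [0.26 0.32 0.01] gap 13.0
```

View pics/p10.png

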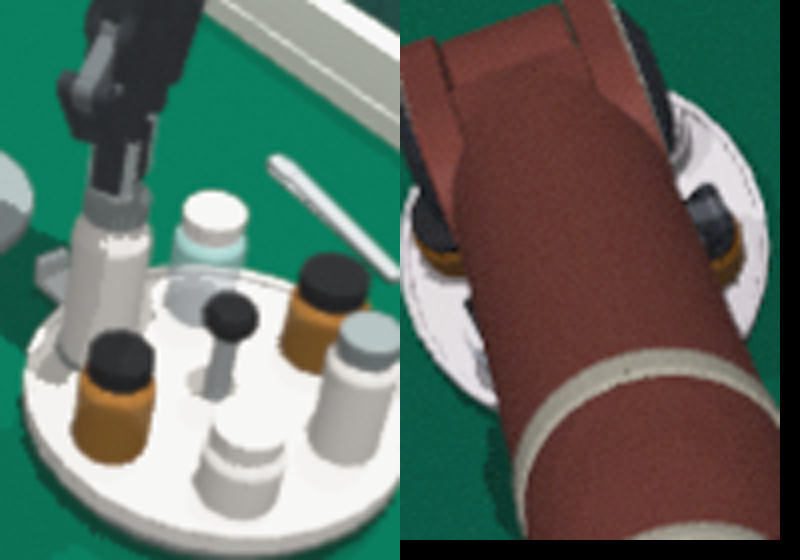

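Call:
{"method": "carry_out", "body": {"increments": [{"x":-0.045,"y":0.09,"z":0,"ax":0,"ay":0,"az":-0.5,"hand":8},{"x":-0.079,"y":0.183,"z":0,"ax":0,"ay":0,"az":-1.0,"hand":8},{"x":-0.101,"y":0.28,"z":0,"ax":0,"ay":0,"az":-1.5,"hand":8},{"x":-0.114,"y":0.376,"z":0,"ax":0,"ay":0,"az":-2.0,"hand":8},{"x":-0.12,"y":0.46,"z":0,"ax":0,"ay":0,"az":-2.5,"hand":8},{"x":-0.12,"y":0.523,"z":0,"ax":0,"ay":0,"az":-2.8,"hand":8},{"x":-0.12,"y":0.523,"z":0,"ax":0,"ay":0,"az":-2.8,"hand":8},{"x":-0.12,"y":0.523,"z":0,"ax":0,"ay":0,"az":-2.8,"hand":8}]}}

```text
clock: 16.82
ee_pos: [530.2, 188.6, 143.6]
tcp_rot: [0.5, 0.498, 0.501, -0.501]
contact_force: [-4.6, 2.0, 4.6]
finger_gap: 13.3
```

```bash
python3 - <<'E'
from h import *
st()
d=grab('scene','scene11'); t=grab('top','top11')
o=np.zeros((560,800,3),np.uint8)
a=cv2.resize(d['image'][170:310,370:470],None,fx=4,fy=4,interpolation=cv2.INTER_CUBIC)
b=cv2.resize(t['image'][130:265,200:295],None,fx=4,fy=4,interpolation=cv2.INTER_CUBIC)
o[:a.shape[0],:400]=a; o[:b.shape[0],400:780]=b
cv2.imwrite('pics/p11.png',o[...,::-1])
E
```

```text
16.82 [530.2 188.6 143.6] x [-0.004 -0.001 -1.   ] jaw [ 0.002 -1.     0.001] -89.9 q [-0.42  0.58  0.06  1.78 -0.05  0.78 -1.9 ] F [-4.6  2.   4.6] [0.53 0.94 0.14] gap 13.3
```

View pics/p11.png

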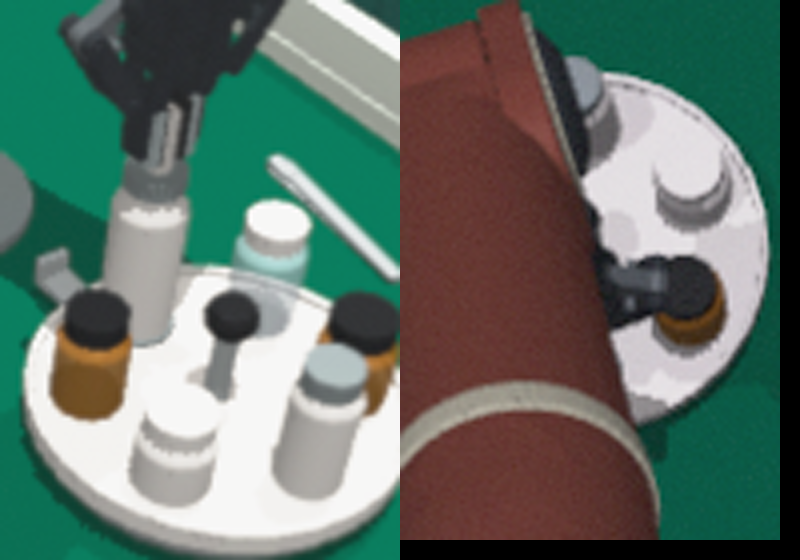

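I'll check the angle. The two brown bottles stand opposite each other, so the line between their caps gives the tray's bearing and their midpoint the axis, to hold against the pointer in the same scene view.

```bash
python3 - <<'E'
from h import *
d=load('scene11'); o=np.zeros((576,800,3),np.uint8)
def cr(x,y,w,h): return cv2.resize(d['image'][y:y+h,x:x+w],None,fx=8,fy=8,interpolation=cv2.INTER_CUBIC)
o[:280,:400]=cr(370,225,50,35)   # pointer + left
o[:280,400:]=cr(440,230,50,35)
o[288:568,:400]=cr(375,235,50,35)
o[288:568,400:]=cr(385,205,50,35)
cv2.imwrite('pics/z11.png',o[...,::-1])
C=cloud(d)
for u,v in((394,248),(461,250),(414,272),(453,262),(438,224)): print((u,v),C[v,u].round(1))
E
```

```text
(394, 248) [569.  126.   90.7]
(461, 250) [638.4 240.7  86. ]
(414, 272) [633.9 125.9  78.8]
(453, 262) [670.3 184.6 107. ]
(438, 224) [564.6 242.9 100.9]
```

View pics/z11.png

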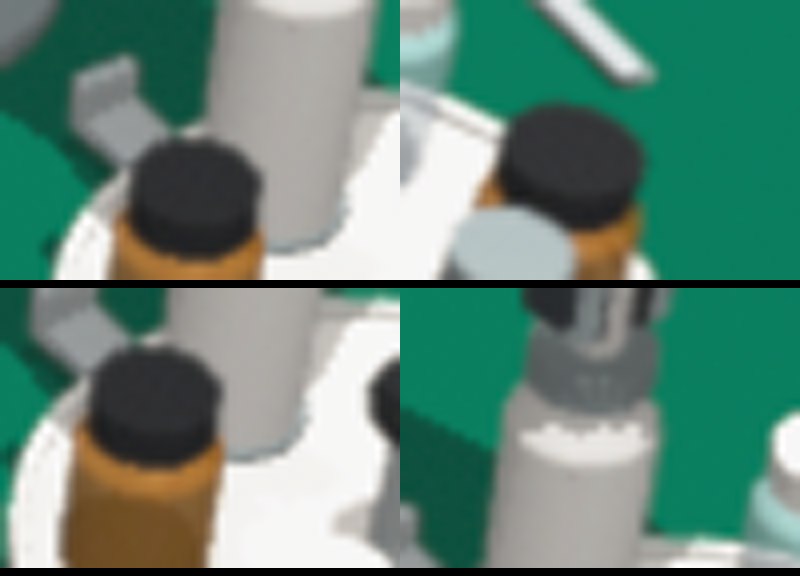

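```bash
python3 - <<'E'
from h import *
d=load('scene11')
for c in((533,185.7),(532,185.7),(533,188)):
    for z,r in((125,16.5),(131,16.5),(137,16.5),(90,20),(100,20)):
        q=proj(d,circ(c,r,z)); print(c,z,q[:,0].min().round(1),q[:,0].max().round(1),q.mean(0).round(1))
# sub-pixel edges on rows: gradient of bottle vs background
im=cv2.cvtColor(d['image'],cv2.COLOR_RGB2HSV)
for v in(212,214,216,222,226,230,234): print(v,im[v,392:422,1].tolist())
# tab edges
E
```

```text
(533, 185.7) 125 400.1 416.4 [408.3 215.7]
(533, 185.7) 131 400.4 416.7 [408.7 213.4]
(533, 185.7) 137 400.8 417.1 [409.  211.1]
(533, 185.7) 90 396.7 415.8 [406.3 228.8]
(533, 185.7) 100 397.1 416.5 [406.9 225.2]
(532, 185.7) 125 399.8 416.0 [408.  215.5]
(532, 185.7) 131 400.1 416.4 [408.4 213.2]
(532, 185.7) 137 400.4 416.8 [408.7 210.9]
(532, 185.7) 90 396.4 415.5 [406.  228.6]
(532, 185.7) 100 396.9 416.2 [406.6 224.9]
(533, 188) 125 401.0 417.2 [409.2 215.4]
(533, 188) 131 401.3 417.6 [409.6 213.1]
(533, 188) 137 401.6 418.0 [409.9 210.8]
(533, 188) 90 397.5 416.7 [407.2 228.5]
(533, 188) 100 398.0 417.3 [407.8 224.8]
212 [235, 235, 235, 235, 235, 235, 235, 235, 176, 54, 19, 16, 15, 18, 16, 4, 6, 7, 12, 10, 4, 14, 16, 18, 33, 139, 224, 235, 235, 235]
214 [235, 235, 235, 235, 235, 235, 235, 235, 141, 43, 17, 16, 16, 16, 16, 15, 12, 12, 10, 13, 13, 16, 16, 16, 38, 156, 235, 235, 235, 235]
216 [235, 235, 235, 235, 235, 235, 235, 179, 75, 29, 14, 16, 16, 19, 15, 14, 16, 17, 18, 17, 15, 15, 16, 19, 77, 183, 235, 235, 235, 235]
222 [234, 235, 235, 235, 235, 130, 15, 12, 13, 11, 12, 11, 8, 12, 10, 12, 10, 10, 9, 12, 11, 9, 9, 10, 7, 86, 193, 235, 235, 235]
226 [223, 208, 205, 214, 139, 34, 9, 11, 12, 13, 12, 12, 14, 12, 8, 8, 7, 7, 7, 7, 12, 11, 12, 9, 33, 130, 235, 235, 235, 235]
230 [208, 217, 214, 179, 89, 10, 9, 10, 11, 9, 11, 12, 12, 10, 10, 10, 10, 10, 10, 12, 10, 11, 12, 10, 93, 209, 235, 235, 235, 235]
234 [208, 208, 202, 136, 26, 9, 12, 15, 13, 12, 14, 12, 10, 12, 12, 12, 10, 10, 10, 10, 12, 12, 8, 41, 150, 233, 235, 235, 235, 235]
```

```bash
python3 - <<'E'
from h import *
d=load('scene11')
print(plane(d,[(379.1,234.5),(386.6,231.9)],23))
print(plane(d,[(379.1,240),(386.8,237)],8))  # bend foot
for y in(184,185.7,187.5):
    q=proj(d,[[456,y-10,23],[456,y+10,23],[456,y-10,8],[456,y+10,8]]); print(y,q.round(1).tolist())
x0,y0=372,222; f=12
im=cv2.resize(d['image'][y0:y0+45,x0:x0+60],None,fx=f,fy=f,interpolation=cv2.INTER_CUBIC)[...,::-1].copy()
for p in([[456,y,z] for y in(175.7,195.7) for z in(23,3)],):
    for q in (proj(d,p)-[x0,y0]+.5)*f: cv2.circle(im,tuple(int(v) for v in q),4,(0,0,255),1)
q=((proj(d,[[456,185.7,6],[500,185.7,6]])-[x0,y0]+.5)*f).astype(int); cv2.line(im,tuple(map(int,q[0])),tuple(map(int,q[1])),(255,0,0),1)
cv2.polylines(im,[((proj(d,circ((533,185.7),20,30))-[x0,y0]+.5)*f).astype(int)],True,(0,0,255),1)
cv2.imwrite('pics/ptr.png',im)
E
```

```text
[[457.96063475 175.95948669  23.        ]
 [459.33360788 196.4499377   23.        ]]
[[460.40015368 175.59870819   8.        ]
 [460.96592076 197.44469417   8.        ]]
184 [[377.9, 234.3], [384.9, 231.5], [377.4, 239.2], [384.4, 236.3]]
185.7 [[378.5, 234.1], [385.5, 231.2], [378.0, 238.9], [384.9, 236.1]]
187.5 [[379.1, 233.8], [386.1, 231.0], [378.7, 238.7], [385.6, 235.8]]
```

View pics/ptr.png

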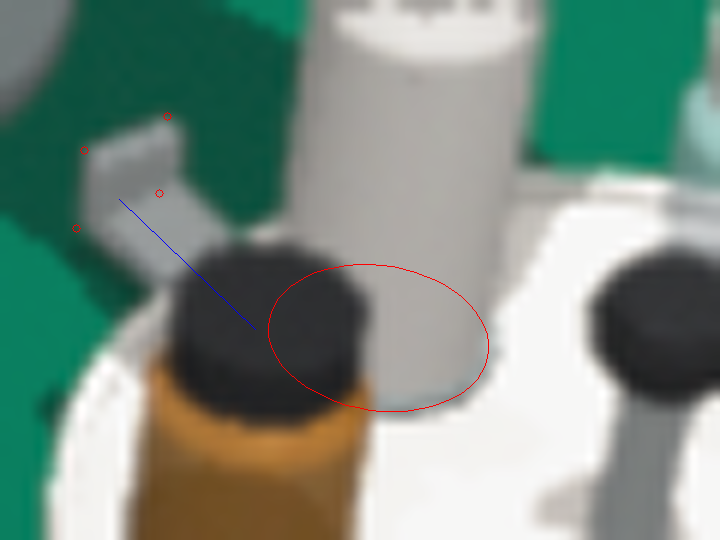

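```bash
python3 - <<'E'
from h import *
d=load('scene11')
x0,y0=412,232
cv2.imwrite('pics/knob.png',cv2.resize(d['image'][y0:y0+40,x0:x0+35],None,fx=14,fy=14,interpolation=cv2.INTER_CUBIC)[...,::-1])
for y in(184.8,185.8,186.8): print(y,((proj(d,[[601,y,94]])-[x0,y0]+.5)*14).round(0), [((proj(d,circ((601,y),7.5,z)).mean(0)-[x0,y0]+.5)*14).round(0) for z in(94,80,50)])
E
```

```text
184.8 [[224. 202.]] [array([225., 202.]), array([211., 274.]), array([181., 423.])]
185.8 [[230. 199.]] [array([230., 200.]), array([216., 272.]), array([186., 421.])]
186.8 [[235. 197.]] [array([236., 197.]), array([221., 269.]), array([191., 418.])]
```

View pics/knob.png

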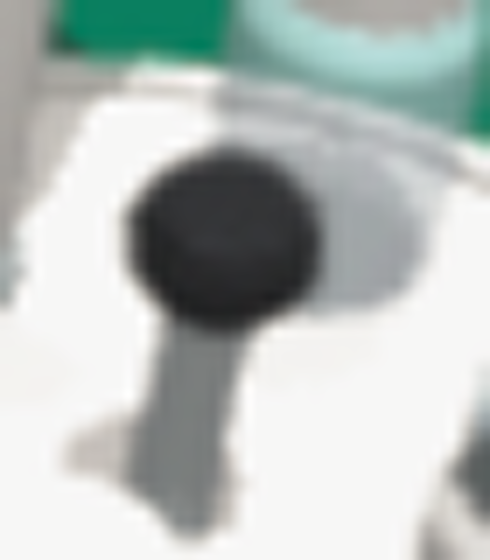

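The bottle's base, the axis (186 measured, 186 predicted at the knob's shaft) and the pointer agree to about 0.7 mm. I'll do a tiny settling hold and verify before closing.

Call:
{"method": "carry_out", "body": {"increments": [{"x":0.015,"y":0.005,"z":0,"ax":0,"ay":0,"az":0,"hand":8},{"x":0.015,"y":0.005,"z":0,"ax":0,"ay":0,"az":0,"hand":8},{"x":0.015,"y":0.005,"z":0,"ax":0,"ay":0,"az":0,"hand":8},{"x":0.015,"y":0.005,"z":0,"ax":0,"ay":0,"az":0,"hand":8}]}}

```text
clock: 17.42
ee_pos: [530.1, 188.5, 143.6]
tcp_rot: [0.5, 0.497, 0.502, -0.501]
contact_force: [-4.7, 2.0, 4.4]
finger_gap: 13.0
```

```bash
python3 - <<'E'
from h import *
st()
d=grab('scene','scene12')
im=cv2.cvtColor(d['image'],cv2.COLOR_RGB2HSV)[...,1].astype(float)
for v,z,r in((212,134,16.5),(214,129.5,16.5),(226,98,20),(230,87,20)):
    row=im[v]; L=R_=None
    c=408
    l=c
    while row[l]<120:l-=1
    r_=c
    while row[r_]<120:r_+=1
    L=l+(row[l]-120)/(row[l]-row[l+1]); Rr=r_-(row[r_]-120)/(row[r_]-row[r_-1]); m=(L+Rr)/2
    ys=np.linspace(180,192,121); u=[proj(d,circ((533,y),r,z))[:,0] for y in ys]; u=[(a.min()+a.max())/2 for a in u]
    print(v,round(L,2),round(Rr,2),'y_S',np.interp(m,u,ys).round(2))
cv2.imwrite('pics/f12.png',d['image'][...,::-1])
E
```

```text
17.43 [530.1 188.5 143.6] x [-0.006 -0.002 -1.   ] jaw [ 0.003 -1.     0.002] -89.8 q [-0.42  0.58  0.06  1.78 -0.05  0.78 -1.9 ] F [-4.7  2.   4.4] [0.36 0.98 0.1 ] gap 13.0
212 400.44 416.83 y_S 185.36
214 400.21 416.69 y_S 185.57
226 396.17 416.87 y_S 185.24
230 395.67 416.25 y_S 185.38
```

View pics/f12.png

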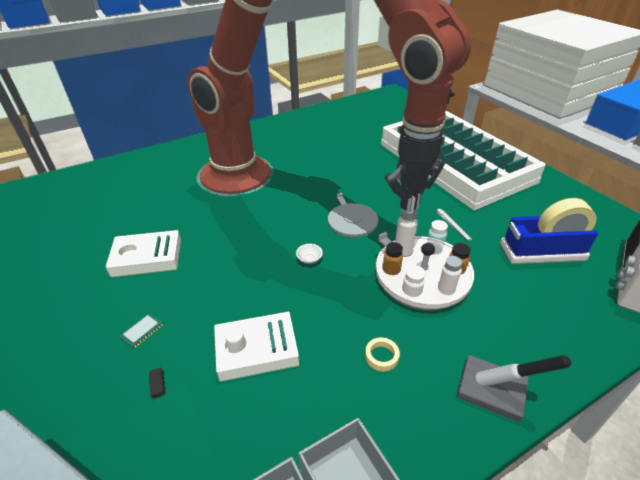

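The bottle is at y 185.4 and the front point at about 186.0 in the same view, so within about 1 mm. The cap is seated, the bystanders are where they were, and the grip is firm. I'm handing the job in while still gripping.

```bash
python3 -c "
from plant import order,sensors
print(order.close_job()); print(sensors.observe()['clock'])"
```

```text
the job is handed in; nothing more can be done
None
the job is handed in; nothing more can be done
```

I lifted the cap off the spray bottle, set it open end down in the pocket of the robot's leftmost foam block, and let go. I then gripped the bare spray head and turned the carousel about 118° clockwise, so the bottle stands over the pointer. I handed the job in at about 17.5 s, still gripping the head at 60 N.

**Last checks:**
- **Cap:** it stands upright in the pocket with its top at about 60 mm, the height expected when seated. The gripper met the pocket floor at the expected height with 5 N.
- **Bottle over pointer:** in the scene view the bottle's axis is about 0.6 mm (0.5°) from the front point, which is within the measuring error.
- **Forces and bench:** every wrist-force reading I took was under about 7 N. In the last scene view nothing on the bench looks moved.

**What failed or disagreed:**
- The first move call was refused because I left out fields, so nothing moved.
- The two cameras disagreed by about 2 to 3.5 mm, so I used their mean.
- The cap sat about 3.5 mm off centre in the fingers; I corrected for it before inserting it.
- The finger opening read about 13 mm on the 16 mm head, but the head followed the hand throughout.
- The last small settling move (about 1 mm) did not measurably shift the bottle.

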